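# Hang the straight grinder on the swinging spring-gate hook

### The arm

A 6-joint arm with a two-finger parallel gripper is mounted at the origin on a cart in front of the work surface, level with it; the furniture and walls round the work are solid. World frame = base frame: x ahead of the robot, y to its left, z up, the work surface at z = 0. Lengths are in mm, angles in rad, forces in N, time in s.
With the tool pointing down it reaches from about 350 to 975 mm from the base axis. Payload 7.1 kg.
Tool frame: the origin (TCP) lies at the very end of the fingers, on their centre line; the grasp point (between the pads) lies 19 mm behind it (ctrl.tcp_to_grasp is the distance from the TCP to the grasp point, in mm); z points along the fingers, x is the direction in which the jaws open and shut, and the axes are right-handed (so a half turn about z gives the same grasp; the last joint's range is limited). The gripper opens to 88 mm and grips with 3 to 60 N. Pads are 20 mm wide; open, the fingers measure 115 mm over their backs; the gripper's body (75 mm by 178 mm) begins 61 mm behind the grasp point.
Start: joints at [1.157, 0.423, 1.63, -0, 1.089, -0.019], TCP at [240.357, 576.917, 222.675] pointing down, gripper open.
Joint ranges: [-3, 3], [-0.9, 2.11], [0.09, 2.58], [-1.31, 4.45], [0.11, 2.69], [-2.54, 2.54]. Speed limits (rad/s): [2.39, 2.39, 3.01, 3.14, 3.14, 3.14].

### API

Orientations are given as a rotation vector (axis times angle).
In Python, from workcell import get_obs, viewer, ctrl, masks_of gives the robot as it stands. The module is installed in compiled form; this text tells all that it offers.
- The arm moves only by the shell command python3 -m inch 'ROWS'. ROWS is JSON, a list of rows, each an object of numbers: "tx", "ty", "tz": the shift along the tool's x, y, z in cm; "ax", "ay", "az": the turn, a rotation vector about the tool's x, y, z in degrees; "jaw": the opening, from 0 (shut) to 1 (fully open). In form: [{"tx": .., "ty": .., "tz": .., "ax": .., "ay": .., "az": .., "jaw": ..}, ...]. A call has 1 to 12 rows; each row shifts and turns the commanded pose from where the row before left it, along the tool's axes as they then stand; what a row does not reach is not made up. A row lasts 1/8 s, in which the tool goes at most 62.5 mm and 10.7 degrees, less where a joint would pass 70% of its speed; a pose out of reach is approached as far as the arm can. A call is refused whole if a number of a shift passes 6.25 or a number of a turn 10.7, either way. A call with a gripper value outside its range is refused whole. The fingers move at their own pace and stop on an object; the grip force is fixed at half the most. Time passes only in rows, so rows that do not move let the fingers close. It gives the time, the measured TCP pose, the force and the opening at its end, in the units of the state.
- get_obs(): the state, without advancing time (a new reading comes with each control period).
- viewer.get_image(name): name is "scene" or "top"; returns (picture, depth): 420x560x3 uint8, red, green, blue; 420x560 float32, mm along the optical axis (not along the pixel's ray), 0 where there is no reading.
- viewer.get_calibration(name): a dict with "fx", "fy", "cx", "cy" (pixels), "distortion" ([k1, k2, p1, p2, k3] as OpenCV has them; the pictures are not rectified), "rvec" (rotation vector, rad) and "tvec" (3), from world to camera coordinates, as OpenCV has them. Camera axes: x right, y down, z forward; pixel columns grow to the right and rows downward; lengths in mm; the calibration is good to about 2 mm. A picture is of the moment at which its call begins. get_calibration takes no time and is no camera call.
- ctrl.close_job(): hands the job in, once; it reports no verdict.
Trained networks look in the newest picture that a camera, given by its name, has taken for a name from the list of things; names that differ only in an ending like _2 or _b are one class to them, and where a whole thing is asked for, a point or a joint stands for the part that bears it (a point fixed in the world has none). Each returns a list of dicts, best first, with "score" (0 to 1); they miss things now and then, are a little off and sometimes report something else, mostly with a low value. They report only what shows in the picture. A call takes as long as a camera call.
- masks_of(camera, thing): "pixels" (420x560 bool, what is visible of it) and "location" ([column, row] in pixels, amid what is visible of it).
The state is a dict: "t": time; "qpos": joint angles; "qvel": joint speeds; "joint_torque": joint torques, N m; "ee_pos": TCP position; "orientation": TCP orientation; "ft_force": force on the tool from outside, world axes, zero at the start; "moment": the same for the moment, N m; "width": finger opening in mm.
Only numpy, scipy, OpenCV 4.12 (cv2) and the standard library are available. Lean on these libraries where they do the work, as an engineer would, in place of code of your own. Each camera call takes 0.05 s, during which the arm holds its last target. There are 200 camera calls.

### The job

Put the straight grinder away on its hanger: take it from the wooden rest by its handle, bring the bail lightly against the free-swinging hook, swing it over to its far buffer and hold it still there for a moment with the gate still shut, then press the bail in through the gate and lower it to the bottom of the hook so that the gate snaps shut behind it. Let the grinder hang there quiet and level, be gentle with hook, gate and stand (never push or pull harder than about the weight of a kilogram), and leave everything else on the bench alone.

Things in the scene. Friction and masses are not known exactly. Their poses are not given: they have to be found in the camera images.
- die_grinder: straight hand grinder, 0.3 to 0.5 kg, 273 mm long: aluminium housing 34 mm square, black handle behind, brick-red stone at the nose, upright wire bail on the middle. Origin: middle of the housing's underside, straight below the bail. Its y runs along the tool to the handle end, z up. Axis 17 mm above the origin; balanced under the bail. Nose ends at y -125 mm, tail at +148 mm.
- bail (a point): middle of the bail's top bar: the bar runs along the grinder's x, is 6 mm thick and 34 mm long between the legs (legs at x -20 and +20 mm), and stands 97 mm above the grinder's underside (80 mm above its axis, 63 mm above the housing's top)
- handle (a point): centre of the black flat-sided handle, 95 mm behind the bail on the tool's axis; the handle is 30 mm wide (x), 32 mm high and runs from 50 to 126 mm behind the bail: grip it here across its width; a hand leaning some 20 degrees towards the tail stays clear of the jib
- rest: fixed wooden rest in which the grinder lies, 85 x 125 mm: two saddles at y -42 and +42 mm, 14 mm long, floors 56 mm and cheeks 72 mm above the bench (lift the grinder 25 mm to clear them). Origin at its foot; same axes as the grinder at the start
- stand: fixed tool stand. Origin on the bench straight below the hook's pin; +x to its 22 mm post (115 mm off, foot 85 x 150 mm), z up, +y the side to which the hook's mouth opens. The jib is clamped to the post by a collar: pin (axis along x) at z 355 mm, up to 11 mm higher or lower from day to day, which no reading tells; jib 10 to 35 mm above the pin, clevis 34 x 26 mm.
- hook (a joint): swing of the yellow drop hook on its pin, rad: 0 plumb, + when its lower end swings to the stand's -y (away from the mouth). Free: under 0.5 N moves its 0.35 kg and it sways on for half a minute; rubber buffers on the clevis stop it near 0.2 either way. Bowl: steep V, all 10 mm thick; seated, the bar's centre is 160 mm below the pin, the hook's underside 15 mm lower; nose tip 14 mm to +y, 14 mm above.
- gate (a joint): bright steel spring gate of the hook, rad: 0 shut, 0.16 fully open (inward). From the seated bar's centre, along the hook: hinge at y -6, z +58 mm, lower end shuts inside the nose at z +12. The bar opens it from the mouth side at z +18 to +45 mm with 1.5 to 4 N, more than the free hook resists. Fully open it leaves 8 mm beside the nose: keep the bar pressed in to get it down. It snaps shut with the bar below z +6 mm.
- quench_cup: blue enamel cup, 76 mm high, standing loose on the bench: a bystander, leave it
- oil_can: red oil can with a curved spout, 152 mm high, standing loose: a bystander, leave it
- paste_tin: round green tin with a white lid, 66 mm across, 39 mm high, loose: a bystander, leave it
- oilstone: two-colour sharpening stone, 45 x 125 x 24 mm, lying loose: a bystander, leave it
- tape_roll: roll of masking tape, 72 mm across, 19 mm high, lying loose: a bystander, leave it
- wrench_17: combination wrench, 200 mm long, 8 mm thick, lying loose: a bystander, leave it

How it is judged (in metres and radians):
On the way, in this order (a step that is already met when the one before it is completed fails the run):
1. the hook is held still, swung over to its buffer, by a touch of the grinder or the hand, its gate still shut (velocity of joint hook between -0.12 and 0.12 rad/s and value of joint hook above 0.16 rad and value of joint gate below 0.06 rad and contact force between any of die_grinder, the arm, the fingers and stand above 0.03 N), for 0.4 s.
2. the bail is pressed in through the spring gate (value of joint gate above 0.1 rad).
3. the grinder hangs in the bowl below the pin, the gate shut behind its bail (contact force between die_grinder and stand above 1.5 N and value of joint gate below 0.06 rad and height (world z) of bail above 0.18 m and x of bail in the frame of stand between -0.015 and 0.015 m and y of bail in the frame of stand between -0.012 and 0.012 m and value of joint hook between -0.05 and 0.05 rad), for 0.2 s.
At the end, for the whole second after the job is handed in: The grinder hangs by its bail in the hook's bowl: its weight on the hook (over 1.5 N), bail higher than 180 mm and within 12 mm of the line below the pin, hook plumb within 0.05 rad, gate shut (below 0.06 rad), grinder level within 0.2 rad, slower than 0.06 m/s and released (all of step 3 and linear speed of die_grinder below 0.06 m/s and angle between die_grinder's own z axis and vertical below 0.2 rad and contact force between the fingers and die_grinder below 0.05 N); the robot touches nothing.
It fails at once if the grinder presses on the hook, its gate or the stand with more than 15 N (contact force between die_grinder and stand above 15 N).
It fails at once if the robot presses on the hook or the stand with more than 15 N (contact force between any of the fingers, the arm and stand above 15 N).
It fails at once if a bystander is moved more than 20 mm (distance of any of quench_cup, oil_can, paste_tin, oilstone, tape_roll, wrench_17 from where it was at the start of the episode above 0.02 m).
It also fails if it takes over 70 s, if anything falls off the work surface, if the arm or the gripper's body presses on something with over 40 N, if the wrist force passes 120 N, or if a joint passes its speed limit or range.

## Working session

There is one attempt and no reset: what is moved stays moved. The work goes in short steps, Python scripts to look and compute and a shell command to move; the robot and the scene stay as the last step left them, time stands still between calls to the robot, and variables do not carry over. Pictures are saved under pics/ and viewed, about 8 in all and at most 12, crops included, and the job is handed in when it is done.

```bash
mkdir -p pics; cat > h.py <<'E'
import numpy as np, cv2
from workcell import get_obs, viewer, ctrl, masks_of
from scipy.spatial.transform import Rotation as R
def snap(n):
    im,d=viewer.get_image(n); return im,d
def pts(n,d,mask):
    c=viewer.get_calibration(n); K=np.array([[c['fx'],0,c['cx']],[0,c['fy'],c['cy']],[0,0,1]])
    v,u=np.nonzero(mask&(d>0)); z=d[v,u]
    p=cv2.undistortPoints(np.stack([u,v],1).astype(np.float64)[:,None],K,np.array(c['distortion'],float))[:,0]
    P=np.c_[p*z[:,None],z]; M=R.from_rotvec(np.ravel(c['rvec'])).as_matrix()
    return (P-np.ravel(c['tvec']))@M, np.stack([u,v],1)
def proj(n,P):
    c=viewer.get_calibration(n); K=np.array([[c['fx'],0,c['cx']],[0,c['fy'],c['cy']],[0,0,1]])
    return cv2.projectPoints(np.array(P,float).reshape(-1,3),np.ravel(c['rvec']).astype(float),np.ravel(c['tvec']).astype(float),K,np.array(c['distortion'],float))[0][:,0]
E
python3 - <<'E'
from h import *
print(get_obs())
for n in('scene','top'):
    im,d=snap(n); cv2.imwrite(f'pics/{n}0.png',im[:,:,::-1])
    c=viewer.get_calibration(n); M=R.from_rotvec(np.ravel(c['rvec'])).as_matrix(); print(n,c['fx'],'cam at',-M.T@np.ravel(c['tvec']),'fwd',M[2])
    for t in ['die_grinder','rest','stand','hook','gate','bail','handle','quench_cup','oil_can','paste_tin','oilstone','tape_roll','wrench_17']:
        for m in masks_of(n,t)[:1]:
            P,_=pts(n,d,m['pixels'])
            if len(P): print(n,t,round(m['score'],2),np.round(m['location']),len(P),np.percentile(P,2,axis=0).round(),np.median(P,0).round(),np.percentile(P,98,axis=0).round())
E
```

```text
{'t': 0.0, 'qpos': array([ 1.15701803e+00,  4.23797167e-01,  1.63067399e+00, -4.59457424e-05,
        1.08858382e+00, -1.89962108e-02]), 'qvel': array([ 0.00099129,  0.00113571,  0.00146163,  0.00110865, -0.00114162,
        0.00011562]), 'joint_torque': array([-1.12520720e-03, -5.44618535e+01, -2.73666215e+01,  6.43422687e-02,
        2.27850740e-02, -1.10058850e-04]), 'ee_pos': array([240.14746871, 576.43556923, 221.93524973]), 'orientation': array([ 2.61325207e+00,  1.74222536e+00, -1.90014240e-03]), 'ft_force': array([0.58744215, 0.84011689, 0.14805311]), 'moment': array([ 0.01985245, -0.01245942,  0.02060323]), 'width': 87.2842824645583}
scene 542.4022167082139 cam at [-435.61780494 -629.54324095  684.59787823] fwd [ 0.78435311  0.49065198 -0.37954029]
scene die_grinder 0.85 [221. 273.] 1345 [451. -16.  60.] [461. 103.  82.] [493. 236. 150.]
scene rest 0.75 [229. 298.] 1211 [430.  39.   5.] [454.  94.  14.] [506. 150.  67.]
scene stand 0.82 [338. 223.] 3583 [ 487. -165.    4.] [ 606. -145.  236.] [733. -34. 403.]
scene hook 0.91 [330. 222.] 529 [ 496. -167.    1.] [ 502. -152.  
[... 1305 characters left out ...]
bail 0.84 [227. 228.] 1078 [458. -11.  73.] [475. 117.  89.] [493. 233. 156.]
top handle 0.91 [223. 225.] 976 [458.   8.  73.] [474. 122.  89.] [492. 232. 156.]
top quench_cup 0.9 [378. 256.] 767 [ 362. -336.   23.] [ 398. -295.   50.] [ 434. -256.   77.]
top oil_can 0.93 [251. 175.] 423 [603.  20.  12.] [622.  46.  59.] [659.  76. 144.]
top paste_tin 0.56 [222. 176.] 458 [606. 102.   9.] [636. 133.  40.] [669. 161.  46.]
top oilstone 0.91 [341. 245.] 800 [ 391. -259.    0.] [ 436. -204.   25.] [ 480. -151.   31.]
top tape_roll 0.89 [366. 197.] 252 [ 552. -331.    7.] [ 582. -296.   20.] [ 614. -266.   26.]
top wrench_17 0.56 [194. 188.] 420 [504. 190.  -3.] [590. 207.   8.] [670. 221.  16.]
```

```bash
python3 - <<'E'
import cv2,numpy as np
a=cv2.imread('pics/scene0.png')[120:400,160:460];b=cv2.imread('pics/top0.png')[100:310,150:450]
cv2.imwrite('pics/c0.png',np.vstack([cv2.resize(a,None,fx=1.25,fy=1.25,interpolation=3)[:, :],cv2.resize(b,None,fx=1.25,fy=1.0,interpolation=3)]))
cv2.imwrite('pics/a0.png',cv2.resize(a,None,fx=2.1,fy=2.1,interpolation=3))
E
```

```text
(no output)
```

View pics/top0.png

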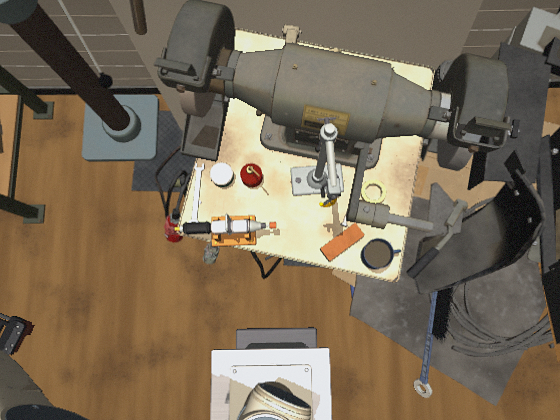

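View pics/a0.png

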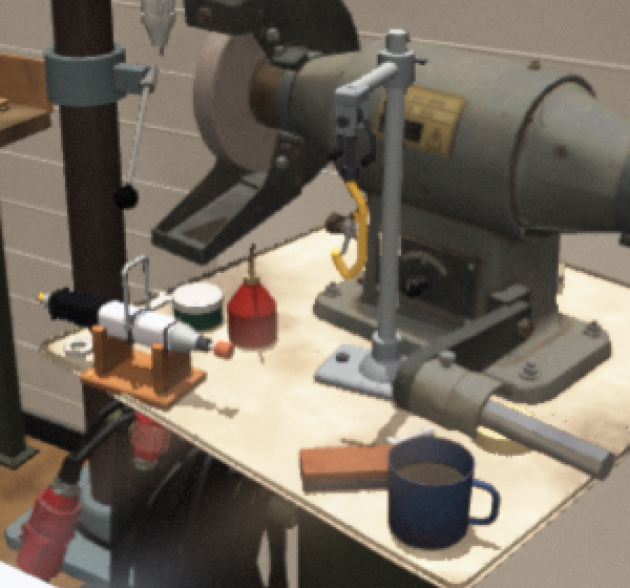

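Top picture: the grinder lies along world y with its handle at the left (about col 197, row 227), and the hook (327,203) opens to the left (+y). The post is at about (325,180), and the bench grinder stands behind it. Next I'll measure the grinder, hook and post accurately.

```bash
python3 - <<'E'
from h import *
np.set_printoptions(suppress=True,precision=1)
for n in('top','scene'):
    im,d=snap(n); hsv=cv2.cvtColor(im,cv2.COLOR_RGB2HSV)
    g=max(masks_of(n,'die_grinder'),key=lambda m:m['score'])['pixels']
    P,_=pts(n,d,g)
    # bail, body
    b=P[(P[:,2]>140)&(P[:,2]<165)]; print(n,'bail top n',len(b),b.mean(0),b.min(0),b.max(0))
    q=P[(P[:,2]>60)&(P[:,2]<100)&(P[:,0]<520)]
    print('axis fit',cv2.fitLine(q[:,:2].astype(np.float32),cv2.DIST_HUBER,0,.1,.1).ravel(), 'z',np.percentile(q[:,2],[5,50,95]),'y',np.percentile(q[:,1],[0.5,99.5]))
    for lo in range(-20,240,20):
        s=q[(q[:,1]>=lo)&(q[:,1]<lo+20)]
        if len(s)>5: print('  y',lo,'x',np.percentile(s[:,0],[3,50,97]),'z',np.percentile(s[:,2],[50,97]))
    full=np.ones(d.shape,bool); A,uv=pts(n,d,full)
    H=hsv[uv[:,1],uv[:,0]]
    y=(H[:,0]>18)&(H[:,0]<32)&(H[:,1]>140)&(abs(A[:,0]-505)<40)&(abs(A[:,1]+150)<60)&(A[:,2]>150)&(A[:,2]<330)
    Y=A[y]; print('yellow',len(Y),Y.min(0),Y.mean(0),Y.max(0))
    for lo in range(170,300,10):
        s=Y[(Y[:,2]>=lo)&(Y[:,2]<lo+10)]
        if len(s): print('  z',lo,len(s),'y',s[:,1].min(),s[:,1].max(),'x',s[:,0].mean(), s[:,0].min(),s[:,0].max())
    for zl,zh in((100,150),(150,200),(200,250),(250,300)):
        s=A[(A[:,2]>zl)&(A[:,2]<zh)&(abs(A[:,0]-615)<30)&(abs(A[:,1]+145)<40)]
        if len(s)>5: print('post',zl,len(s),np.percentile(s,[3,50,97],axis=0))
    s=A[(A[:,2]>340)&(A[:,2]<480)&(A[:,0]>480)&(A[:,0]<640)&(abs(A[:,1]+150)<35)]
    for lo in range(480,640,15):
        t=s[(s[:,0]>=lo)&(s[:,0]<lo+15)]
        if len(t): print('  jib x',lo,len(t),'y',np.percentile(t[:,1],[3,50,97]),'z',np.percentile(t[:,2],[3,50,97]))
E
```

```text
top bail top n 48 [475.1 103.3 155.5] [454.4 100.4 146.7] [495.  106.5 162.1]
axis fit [  0.   -1.  474.3 116.8] z [76.  88.6 94.4] y [-18.5 245.2]
  y -20 x [471.6 479.4 489. ] z [81.5 86.8]
  y 0 x [472.2 478.2 486.1] z [80.5 84. ]
  y 20 x [465.6 476.8 488.9] z [82.9 91.1]
  y 40 x [461.6 474.4 491. ] z [87.6 94.8]
  y 60 x [461.3 476.3 494.1] z [90.1 94.8]
  y 80 x [460.4 473.9 490.8] z [90.1 95.5]
  y 100 x [456.3 473.7 494. ] z [90.6 96.3]
  y 120 x [459.2 474.2 492.1] z [89.6 95.9]
  y 140 x [459.7 473.5 489. ] z [88.9 94.3]
  y 160 x [458.4 472.7 489.9] z [90.  95.6]
  y 180 x [457.7 470.7 487.4] z [89.5 94.3]
  y 200 x [456.9 470.6 487.7] z [88.9 93.8]
  y 220 x [459.6 471.5 486.3] z [85.6 92.5]
yellow 60 [ 500.5 -166.6  187.8] [ 505.3 -151.8  218.5] [ 512.1 -129.7  265.5]
  z 180 3 y -153.69368311476245 -148.46298612723504 x 505.9850654028331 504.19219907643486 507.05197898779903
  z 190 15 y -157.61128978202615 -140.23903303631215 x 505.94710066629506 502.4157266844609 512.0874216624862
  z 200 13 y -161.66189288930286 -132.46772629180597 x 505.93023602609986 503.045299952
[... 4033 characters left out ...]
3 -132.3  298.4]]
  jib x 480 230 y [-160.2 -150.7 -138.8] z [342.2 365.1 383.7]
  jib x 495 64 y [-160.5 -156.3 -138.9] z [353.2 381.6 385.8]
  jib x 510 78 y [-160.5 -155.3 -145.4] z [341.2 362.1 386.6]
  jib x 525 27 y [-154.4 -152.1 -143.1] z [374.5 383.7 386.8]
  jib x 540 27 y [-154.  -151.3 -142.8] z [374.5 382.2 386.9]
  jib x 555 27 y [-153.1 -149.5 -140.1] z [375.8 382.9 386.7]
  jib x 570 28 y [-152.  -149.3 -141.5] z [372.7 382.9 387.1]
  jib x 585 39 y [-151.2 -145.3 -133.4] z [360.7 384.5 390.9]
  jib x 600 306 y [-158.2 -146.1 -127.8] z [342.4 384.6 412.9]
  jib x 615 88 y [-159.2 -150.3 -129.4] z [344.7 391.5 415.1]
  jib x 630 2 y [-147.9 -147.4 -146.9] z [393.7 393.9 394.2]
```

```bash
cat >> h.py <<'E'
def tgt_R(yaw,lean=20):  # jaws along grinder x; fingers down, hand leaning to +y(grinder)
    a=np.radians(lean); z=np.array([0,-np.sin(a),-np.cos(a)]); x=np.array([1.,0,0])
    M=np.c_[x,np.cross(z,x),z]; return R.from_euler('z',yaw)*R.from_matrix(M)
def plan(Rt,tcp,o=None,turnfirst=True):
    o=o or get_obs(); Rc=R.from_rotvec(o['orientation'])
    cands=[Rt,Rt*R.from_euler('z',np.pi)]
    for q in cands:
        dr=np.degrees((Rc.inv()*q).as_rotvec()); ds=q.inv().apply(np.array(tcp)-o['ee_pos'])/10
        print('turn deg (tool)',dr.round(1),'then shift cm (tool)',ds.round(2))
E
python3 - <<'E'
from h import *
np.set_printoptions(suppress=True,precision=1)
yaw=.067; pin=np.array([505,-148.5]); ux=np.array([np.cos(yaw),np.sin(yaw),0]); 
for n in('top','scene'):
    im,d=snap(n); hsv=cv2.cvtColor(im,cv2.COLOR_RGB2HSV)
    c=viewer.get_calibration(n); K=np.array([[c['fx'],0,c['cx']],[0,c['fy'],c['cy']],[0,0,1]]); M=R.from_rotvec(np.ravel(c['rvec'])).as_matrix(); C=-M.T@np.ravel(c['tvec'])
    m=(hsv[:,:,0]>15)&(hsv[:,:,0]<34)&(hsv[:,:,1]>110)
    A,uv=pts(n,d,m); k=(abs(A[:,0]-505)<40)&(abs(A[:,1]+150)<60)&(A[:,2]>150)&(A[:,2]<330); uv=uv[k]
    r=cv2.undistortPoints(uv.astype(float)[:,None],K,np.array(c['distortion'],float))[:,0]
    dr=np.c_[r,np.ones(len(r))]@M
    P0=np.r_[pin,0]-5*ux*(n=='scene')
    t=((P0-C)@ux)/(dr@ux); W=C+dr*t[:,None]
    print(n,'z range',W[:,2].min(),W[:,2].max())
    for v in np.unique(uv[:,1]):
        s=W[uv[:,1]==v]; print(v,uv[uv[:,1]==v][:,0].min(),uv[uv[:,1]==v][:,0].max(),'z',s[:,2].mean().round(1),'y',s[:,1].min().round(1),s[:,1].max().round(1)) if n=='scene' else 0
    A,_=pts(n,d,np.ones(d.shape,bool))
    for nm,s in (('clevis',A[(abs(A[:,0]-505)<22)&(abs(A[:,1]+148)<25)&(A[:,2]>290)]),):
        for lo in range(290,400,8):
            t=s[(s[:,2]>=lo)&(s[:,2]<lo+8)]
            if len(t): print(nm,lo,len(t),np.percentile(t,[3,50,97],axis=0)[:,:2].ravel())
    ob=A[(A[:,0]>350)&(A[:,0]<700)&(A[:,1]>-130)&(A[:,1]<330)&(A[:,2]>110)&(A[:,2]<700)]
    print('obst minx per y:'); 
    for y in range(-130,330,40):
        t=ob[(ob[:,1]>=y)&(ob[:,1]<y+40)]
        if len(t): print(y,len(t),t[:,0].min(),t[t[:,0].argmin()])
o=get_obs(); print(R.from_rotvec(o['orientation']).as_matrix())
bail=np.array([474.5,103,153.]);yw=.037;h=bail+R.from_euler('z',yw).apply([0,95,-80]);print('handle',h)
Rt=tgt_R(yw); z=Rt.as_matrix()[:,2]; tcp=h+19*z; print('grasp tcp',tcp,'pre',tcp-100*z)
plan(Rt,tcp-100*z)
E
```

```text
top z range 183.730263094247 269.02467038119084
clevis 290 2 [ 503.  -144.1  504.1 -143.1  505.3 -142.1]
clevis 298 5 [ 501.8 -147.9  505.3 -141.4  510.1 -141.1]
clevis 306 6 [ 499.2 -169.3  502.2 -130.2  513.4 -127. ]
clevis 314 39 [ 500.2 -168.5  508.8 -131.1  518.4 -126.7]
clevis 322 2 [ 518.6 -130.8  518.8 -129.9  519.1 -128.9]
clevis 330 5 [ 518.  -131.9  519.2 -130.   522.  -127.9]
clevis 338 6 [ 493.7 -158.8  519.  -133.   521.  -130.2]
clevis 346 8 [ 488.5 -151.5  505.3 -137.4  522.1 -133.5]
clevis 354 20 [ 485.8 -156.5  491.  -147.7  493.2 -139.4]
clevis 362 13 [ 486.8 -158.   492.3 -150.4  493.3 -140. ]
clevis 370 8 [ 490.6 -159.   492.  -139.8  508.4 -135. ]
clevis 378 156 [ 491.5 -159.7  505.5 -146.8  524.  -135. ]
clevis 386 55 [ 494.1 -159.   513.2 -147.   526.4 -136.5]
obst minx per y:
-130 473 499.1479812586484 [ 499.1 -129.1  311.8]
-90 228 682.3569522545868 [682.4 -89.8 280.1]
-50 48 696.0362904188635 [696.  -49.7 272.6]
-10 10 597.0627678851534 [597.1  22.  152.5]
30 20 607.2300561737399 [607.2  30.2 145.6]
70 58 454.40277633759564 [454.4 102.8 116.2]
110 2 692.068
[... 2407 characters left out ...]
8.3]
clevis 378 103 [ 485.5 -160.9  498.1 -150.8  523.3 -137.5]
clevis 386 7 [ 504.7 -151.7  512.7 -149.1  524.3 -144.8]
obst minx per y:
-130 234 492.7636566643741 [ 492.8 -128.8  314.7]
-90 262 679.1123106104692 [679.1 -87.5 278.8]
-50 53 691.9382428827377 [691.9 -43.6 249.8]
-10 5 590.2895488351667 [590.3  19.3 150.4]
30 14 606.144049621163 [606.1  35.3 135.3]
70 109 448.1059006299353 [448.1 102.4 152.9]
[[ 0.4  0.9  0. ]
 [ 0.9 -0.4 -0. ]
 [-0.   0.  -1. ]]
handle [471.  197.9  73. ]
grasp tcp [471.2 191.4  55.1] pre [470.  225.6 149.1]
turn deg (tool) [-17.8 -11.4  64.6] then shift cm (tool) [21.6 31.3 19.2]
turn deg (tool) [  12.8  -20.  -113.4] then shift cm (tool) [-21.6 -31.3  19.2]
```

```bash
python3 -m inch '[{"ax":-2.54,"ay":-1.63,"az":9.23,"jaw":1},{"ax":-2.54,"ay":-1.63,"az":9.23},{"ax":-2.54,"ay":-1.63,"az":9.23},{"ax":-2.54,"ay":-1.63,"az":9.23},{"ax":-2.54,"ay":-1.63,"az":9.23},{"ax":-2.54,"ay":-1.63,"az":9.23},{"ax":-2.54,"ay":-1.63,"az":9.23}]'
python3 -m inch '[{"tx":2.1,"ty":3.1,"tz":1.9},{"tx":2.1,"ty":3.1,"tz":1.9},{"tx":2.1,"ty":3.1,"tz":1.9},{"tx":2.1,"ty":3.1,"tz":1.9},{"tx":2.1,"ty":3.1,"tz":1.9},{"tx":2.1,"ty":3.1,"tz":1.9},{"tx":2.1,"ty":3.1,"tz":1.9},{"tx":2.1,"ty":3.1,"tz":1.9},{"tx":2.1,"ty":3.1,"tz":1.9},{"tx":2.1,"ty":3.1,"tz":1.9}]'
python3 - <<'E'
from h import *
Rt=tgt_R(.037);z=Rt.as_matrix()[:,2]; tcp=np.array([471.2,191.4,55.1])
print(get_obs()['qpos']); plan(Rt,tcp-100*z); plan(Rt,tcp)
for n in('top','scene'):
    im,d=snap(n); cv2.imwrite(f'pics/{n}1.png',cv2.resize(im[150:330,130:370],None,fx=2.5,fy=2.5)[:,:,::-1])
E
```

```text
[ 1.15699795e+00  4.23117078e-01  1.62989605e+00 -1.11442926e-05
  1.08858104e+00 -1.89507340e-02]
turn deg (tool) [-17.8 -11.4  64.6] then shift cm (tool) [21.64 31.27 19.21]
turn deg (tool) [  12.8  -20.  -113.4] then shift cm (tool) [-21.64 -31.27  19.21]
turn deg (tool) [-17.8 -11.4  64.6] then shift cm (tool) [21.64 31.27 29.21]
turn deg (tool) [  12.8  -20.  -113.4] then shift cm (tool) [-21.64 -31.27  29.21]$[0]: bad value
$[0]: bad value
```

View pics/top1.png

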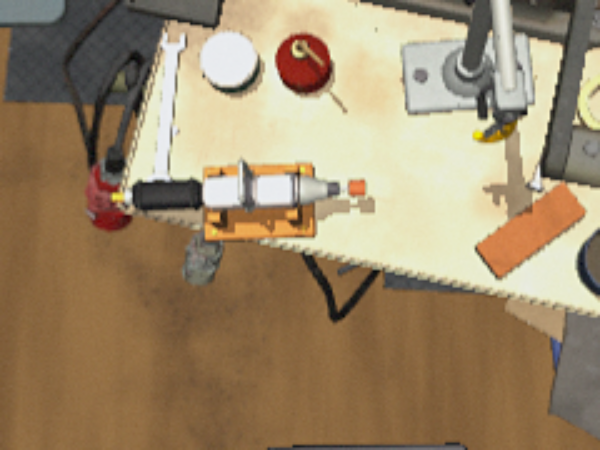

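The rows were refused, probably because each one needs all seven keys. The picture shows an unmoved scene, with the black handle at crop (165,193).

```bash
python3 -m inch '[{"tx":0,"ty":0,"tz":0,"ax":-2.54,"ay":-1.63,"az":9.23,"jaw":1},{"tx":0,"ty":0,"tz":0,"ax":-2.54,"ay":-1.63,"az":9.23,"jaw":1},{"tx":0,"ty":0,"tz":0,"ax":-2.54,"ay":-1.63,"az":9.23,"jaw":1},{"tx":0,"ty":0,"tz":0,"ax":-2.54,"ay":-1.63,"az":9.23,"jaw":1},{"tx":0,"ty":0,"tz":0,"ax":-2.54,"ay":-1.63,"az":9.23,"jaw":1},{"tx":0,"ty":0,"tz":0,"ax":-2.54,"ay":-1.63,"az":9.23,"jaw":1},{"tx":0,"ty":0,"tz":0,"ax":-2.54,"ay":-1.63,"az":9.23,"jaw":1}]'
python3 -m inch '[{"tx":2.1,"ty":3.1,"tz":1.9,"ax":0,"ay":0,"az":0,"jaw":1},{"tx":2.1,"ty":3.1,"tz":1.9,"ax":0,"ay":0,"az":0,"jaw":1},{"tx":2.1,"ty":3.1,"tz":1.9,"ax":0,"ay":0,"az":0,"jaw":1},{"tx":2.1,"ty":3.1,"tz":1.9,"ax":0,"ay":0,"az":0,"jaw":1},{"tx":2.1,"ty":3.1,"tz":1.9,"ax":0,"ay":0,"az":0,"jaw":1},{"tx":2.1,"ty":3.1,"tz":1.9,"ax":0,"ay":0,"az":0,"jaw":1},{"tx":2.1,"ty":3.1,"tz":1.9,"ax":0,"ay":0,"az":0,"jaw":1},{"tx":2.1,"ty":3.1,"tz":1.9,"ax":0,"ay":0,"az":0,"jaw":1},{"tx":2.1,"ty":3.1,"tz":1.9,"ax":0,"ay":0,"az":0,"jaw":1},{"tx":2.1,"ty":3.1,"tz":1.9,"ax":0,"ay":0,"az":0,"jaw":1}]'
python3 - <<'E'
from h import *
Rt=tgt_R(.037);z=Rt.as_matrix()[:,2]; tcp=np.array([471.2,191.4,55.1])
print(get_obs()['qpos']); plan(Rt,tcp-100*z); plan(Rt,tcp)
E
```

```text
t: 2.68
ee_pos: [240.2, 577.1, 222.7]
orientation: [2.791, 0.043, 0.009]
ft_force: [0.7, 0.2, 0.0]
width: 87.9
t: 3.92
ee_pos: [463.9, 227.4, 150.1]
orientation: [2.792, 0.051, 0.009]
ft_force: [0.1, 1.1, 0.3]
width: 88.0
[ 0.60596956  0.46236127  1.81986132 -0.33317849  1.0769881   0.76085963]
turn deg (tool) [-0.  0. -0.] then shift cm (tool) [0.6  0.16 0.17]
turn deg (tool) [  0.   0. 180.] then shift cm (tool) [-0.6  -0.16  0.17]
turn deg (tool) [-0.  0. -0.] then shift cm (tool) [ 0.6   0.16 10.17]
turn deg (tool) [  0.   0. 180.] then shift cm (tool) [-0.6  -0.16 10.17]
```

```bash
python3 -m inch '[{"tx":0.3,"ty":0.08,"tz":2.0,"ax":0,"ay":0,"az":0,"jaw":1},{"tx":0.3,"ty":0.08,"tz":2.5,"ax":0,"ay":0,"az":0,"jaw":1},{"tx":0,"ty":0,"tz":2.5,"ax":0,"ay":0,"az":0,"jaw":1},{"tx":0,"ty":0,"tz":2.2,"ax":0,"ay":0,"az":0,"jaw":1},{"tx":0,"ty":0,"tz":0.97,"ax":0,"ay":0,"az":0,"jaw":1},{"tx":0,"ty":0,"tz":0,"ax":0,"ay":0,"az":0,"jaw":0.6},{"tx":0,"ty":0,"tz":0,"ax":0,"ay":0,"az":0,"jaw":0.4}]'
python3 - <<'E'
from h import *
Rt=tgt_R(.037); plan(Rt,[471.2,191.4,55.1])
for n in('top','scene'):
    im,d=snap(n); cv2.imwrite(f'pics/{n}2.png',im[:,:,::-1])
t=cv2.imread('pics/top2.png')[190:260,170:290]; s=cv2.imread('pics/scene2.png')[200:330,150:310]
cv2.imwrite('pics/v2.png',np.vstack([cv2.resize(t,(640,240),interpolation=3),cv2.resize(s,(640,350),interpolation=3)]))
E
```

```text
t: 4.8
ee_pos: [470.9, 192.9, 55.8]
orientation: [2.793, 0.051, 0.01]
ft_force: [0.7, 0.3, -0.2]
width: 71.3
turn deg (tool) [-0.  -0.  -0.1] then shift cm (tool) [0.02 0.12 0.12]
turn deg (tool) [-1.000e-01  0.000e+00  1.799e+02] then shift cm (tool) [-0.02 -0.12  0.12]
```

View pics/v2.png

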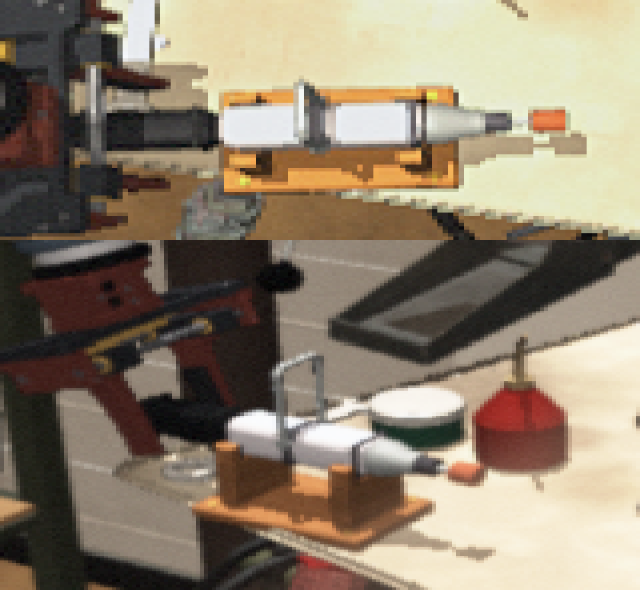

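Both views show the fingers either side of the black handle (upper panel about (150,128)) and clear of the rest. I'll close the jaws and lift.

```bash
python3 -m inch '[{"tx":0,"ty":0,"tz":0,"ax":0,"ay":0,"az":0,"jaw":0},{"tx":0,"ty":0,"tz":0,"ax":0,"ay":0,"az":0,"jaw":0},{"tx":0,"ty":0,"tz":0,"ax":0,"ay":0,"az":0,"jaw":0},{"tx":0,"ty":0,"tz":0,"ax":0,"ay":0,"az":0,"jaw":0},{"tx":0,"ty":0,"tz":0,"ax":0,"ay":0,"az":0,"jaw":0},{"tx":0,"ty":0,"tz":0,"ax":0,"ay":0,"az":0,"jaw":0},{"tx":0,"ty":0,"tz":0,"ax":0,"ay":0,"az":0,"jaw":0},{"tx":0,"ty":0,"tz":0,"ax":0,"ay":0,"az":0,"jaw":0}]'
```

```text
t: 5.9
ee_pos: [470.7, 192.6, 55.3]
orientation: [2.792, 0.051, 0.009]
ft_force: [1.5, 1.5, 1.9]
width: 29.9
```

```bash
python3 -m inch '[{"tx":0,"ty":0.2,"tz":-0.55,"ax":0,"ay":0,"az":0,"jaw":0},{"tx":0,"ty":0.5,"tz":-1.37,"ax":0,"ay":0,"az":0,"jaw":0},{"tx":0,"ty":0.684,"tz":-1.88,"ax":0,"ay":0,"az":0,"jaw":0},{"tx":0,"ty":0.684,"tz":-1.88,"ax":0,"ay":0,"az":0,"jaw":0},{"tx":0,"ty":0.684,"tz":-1.88,"ax":0,"ay":0,"az":0,"jaw":0},{"tx":0,"ty":0,"tz":0,"ax":0,"ay":0,"az":0,"jaw":0},{"tx":0,"ty":0,"tz":0,"ax":0,"ay":0,"az":0,"jaw":0}]'
python3 - <<'E'
from h import *
np.set_printoptions(suppress=True,precision=1)
o=get_obs(); print(o['ee_pos'],o['ft_force'],o['moment'],o['width'])
Rc=R.from_rotvec(o['orientation'])
for n in('top','scene'):
    im,d=snap(n); g=masks_of(n,'die_grinder')[0]['pixels']; P,_=pts(n,d,g)
    zt=o['ee_pos'][2]+19*.94+80+3
    b=P[abs(P[:,2]-zt)<10]; b=b[b[:,1]<130]; print(n,'bail',len(b),b.mean(0),b.min(0),b.max(0))
    q=P[(P[:,2]<zt-50)&(P[:,2]>zt-80)]
    for lo in range(-40,150,30):
        s=q[(q[:,1]>=lo)&(q[:,1]<lo+30)]
        if len(s)>5: print('  y',lo,'x',np.percentile(s[:,0],[3,50,97]),'z',np.percentile(s[:,2],[50,97]))
    A,uv=pts(n,d,np.ones(d.shape,bool))
    k=(A[:,0]>400)&(A[:,0]<600)&(A[:,1]>-340)&(A[:,1]<-180)&(A[:,2]>45)&(A[:,2]<480)
    B=A[k]; print('obst',len(B))
    for y in range(-340,-180,20):
        s=B[(B[:,1]>=y)&(B[:,1]<y+20)]
        if len(s)>3: print('  y',y,len(s),s.min(0),np.median(s,0),s.max(0))
E
```

```text
t: 6.78
ee_pos: [470.1, 192.3, 135.5]
orientation: [2.792, 0.05, 0.008]
ft_force: [0.5, -0.2, -4.2]
width: 29.8
[470.1 192.3 135.5] [ 0.5 -0.2 -4.2] [ 0.8  0.1 -0. ] 29.777019674744835<stdin>:8: RuntimeWarning: Mean of empty slice.
  ret = um.true_divide(
Traceback (most recent call last):
ValueError: zero-size array to reduction operation minimum which has no identity
```

```bash
cat >> h.py <<'E'
def look(tag,centre_bail):
    o=get_obs(); out={}
    for n in('top','scene'):
        im,d=snap(n); cv2.imwrite(f'pics/{n}_{tag}.png',im[:,:,::-1])
        A,uv=pts(n,d,np.ones(d.shape,bool)); out[n]=(im,d,A,uv)
        b=A[(np.abs(A-centre_bail)<[35,20,14]).all(1)]
        if len(b): print(n,'bail',len(b),b.mean(0),np.percentile(b,[3,97],axis=0).ravel())
    return out
E
python3 - <<'E'
from h import *
np.set_printoptions(suppress=True,precision=1)
out=look('3',[474,103,233])
for n,(im,d,A,uv) in out.items():
    q=A[(abs(A[:,0]-474)<30)&(A[:,2]>140)&(A[:,2]<185)]
    for lo in range(-40,150,20):
        s=q[(q[:,1]>=lo)&(q[:,1]<lo+20)]
        if len(s)>5: print('  y',lo,len(s),'x',np.percentile(s[:,0],[3,50,97]),'z',np.percentile(s[:,2],[50,97]))
    k=(A[:,0]>400)&(A[:,0]<600)&(A[:,1]>-340)&(A[:,1]<-180)&(A[:,2]>45)&(A[:,2]<480)
    B=A[k]; print('obst',len(B))
    for y in range(-340,-180,20):
        s=B[(B[:,1]>=y)&(B[:,1]<y+20)]
        if len(s)>3: print('  y',y,len(s),s.min(0),np.median(s,0),s.max(0))
E
```

```text
y 80 12 x [453.2 473.5 495.8] z [172.9 184.5]
  y 100 88 x [455.1 476.5 494.8] z [143.2 162.8]
  y 120 104 x [458.5 473.4 488.9] z [147.2 151.9]
  y 140 95 x [458.5 472.9 487.9] z [151.9 157.5]
obst 1633
  y -340 154 [ 400.  -339.7   45.4] [ 479.3 -328.2   83.3] [ 527.8 -320.1  110.3]
  y -320 275 [ 400.1 -319.8   45.1] [ 474.  -308.6   97.1] [ 531.5 -300.1  118.8]
  y -300 297 [ 400.6 -300.    45. ] [ 478.1 -290.5   98.3] [ 534.9 -280.1  117.3]
  y -280 251 [ 401. -280.   45.] [ 487.8 -271.   102.2] [ 540.8 -260.1  127.5]
  y -260 281 [ 401.7 -259.4   45.9] [ 516.1 -248.8  107.4] [ 600.  -240.1  130.1]
  y -240 307 [ 483.3 -239.9   54.2] [ 532.9 -231.6  108.1] [ 599.3 -220.1  117.2]
  y -220 68 [ 487.1 -219.8   53.8] [ 503.7 -216.3   98. ] [ 530.7 -210.6  114.5]
  y 80 43 x [447.7 452.5 494. ] z [175.  184.4]
  y 100 71 x [448.1 470.1 493.6] z [146. 170.]
  y 120 67 x [452.5 461.9 482.8] z [145.5 150.8]
  y 140 68 x [452.2 460.6 481.6] z [149.3 152.9]
obst 2558
  y -340 185 [ 400.1 -340.    45.1] [ 477.9 -328.5   86.2] [ 520.5 -320.1  108.9]
  y -320 458 [ 403.3 -320.    46.9] [ 466.4 -309.4   85.9] [ 521.5 -300.   114.9]
  y -300 482 [ 400.2 -300.    45.6] [ 464.2 -289.8   76.4] [ 524.2 -280.   114.3]
  y -280 495 [ 400.5 -280.    46.7] [ 469.2 -269.1   74.7] [ 521.5 -260.   124.3]
  y -260 536 [ 400.  -260.    47.4] [ 500.  -252.    94.4] [ 600.  -240.   125.7]
  y -240 321 [ 478.  -239.9   55.8] [ 494.2 -231.5  103.8] [ 597.3 -220.   112.1]
  y -220 81 [ 480.1 -219.9   56. ] [ 488.3 -216.9   89. ] [ 513.3 -209.6  110.4]
```

View pics/top_3.png

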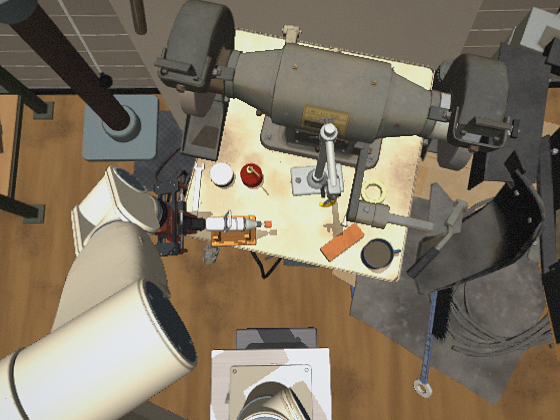

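The grinder has drooped nose-down in the grip, and there is a tool-rest arm at about pixel (365,212), right where the nose would go. I'll measure both before moving.

```bash
python3 - <<'E'
from h import *
np.set_printoptions(suppress=True,precision=0,linewidth=160)
for n in('top','scene'):
    im,d=snap(n); A,uv=pts(n,d,np.ones(d.shape,bool))
    print(n,'height map max z; cols x 440..600 step 10')
    for y in range(-200,-350,-10):
        r=[]
        for x in range(440,610,10):
            s=A[(abs(A[:,0]-x)<5)&(abs(A[:,1]-y)<5)&(A[:,2]<300)]
            r.append(np.median(s[:,2]) if len(s) else np.nan)
        print(y,np.array(r))
    g=A[(abs(A[:,0]-474)<35)&(A[:,1]>-60)&(A[:,1]<160)&(A[:,2]>78)]
    for lo in range(-60,160,10):
        s=g[(g[:,1]>=lo)&(g[:,1]<lo+10)]
        if len(s)>2: print('  g y',lo,len(s),'x',np.percentile(s[:,0],[3,50,97]),'z',np.percentile(s[:,2],[3,50,80,97]))
E
```

```text
top height map max z; cols x 440..600 step 10
-200 [23. 27. 26.  1.  2.  3.  2. -0.  3.  2.  3.  3. -0.  1. nan nan nan]
-210 [22. 25. 25. 24.  2. 21. 70.  4.  2.  2.  3.  2. -0.  2. -0. 14. 17.]
-220 [ 24.  26.  24.  25.   3.  85. 103. 109. 103.  77.  31.   3.   0.   1.   1.   3.   3.]
-230 [ 25.  26.  25.  27.  26.  89. 105. 111. 112. 111. 112. 109. 106.  71.  54.   4.   1.]
-240 [ 23.  26.  24.  26.  29.  95. 106. 110. 110. 110. 111. 111. 109. 109. 109. 107. 105.]
-250 [  3.  23.  24.  26.  81. 100. 108. 112. 111. 107.  93. 107. 107. 108. 108. 109. 107.]
-260 [  1.  24.  27.  23.  88. 103. 109. 125. 110. 103.  93.  nan  nan   3.  24. 106. 106.]
-270 [ -1.   1.   0.   2.  82. 104. 109. 112. 108. 104.  89.  nan  19.  17.  20.  20.  19.]
-280 [  0.   3.   2.  37.  97. 107. 110. 111. 107.  99.  nan  23.  21.  22.   6.  17.  19.]
-290 [ 72.   0.  -0.  70. 101. 111. 114. 111. 107.  99.  81.  22.  20.   4.   2.   3.   1.]
-300 [ 74.   2.   2.  87. 103. 110. 113. 111. 107.  94.  nan  18.  19.   1.   2.   3.   2.]
-310 [ nan   0.   3.  49. 106. 112. 114. 111. 106.  95.  nan  18.  19.   0. 
[... 2785 characters left out ...]
. 478.] z [ 95. 107. 112. 115.]
  g y 40 69 x [458. 465. 482.] z [ 95. 112. 118. 122.]
  g y 50 65 x [456. 462. 481.] z [ 99. 118. 123. 127.]
  g y 60 83 x [455. 461. 488.] z [ 98. 122. 127. 129.]
  g y 70 66 x [454. 458. 481.] z [102. 125. 130. 132.]
  g y 80 106 x [450. 460. 487.] z [104. 133. 199. 204.]
  g y 90 140 x [448. 457. 493.] z [110. 138. 182. 196.]
  g y 100 120 x [447. 458. 492.] z [110. 139. 148. 166.]
  g y 110 51 x [449. 455. 480.] z [109. 134. 141. 144.]
  g y 120 63 x [452. 456. 476.] z [115. 136. 145. 147.]
  g y 130 66 x [452. 456. 479.] z [118. 143. 148. 150.]
  g y 140 67 x [451. 455. 481.] z [122. 146. 151. 153.]
  g y 150 38 x [452. 457. 477.] z [123. 144. 150. 153.]
```

```bash
python3 - <<'E'
import cv2,numpy as np
s=cv2.imread('pics/scene_3.png')[120:380,150:500]
cv2.imwrite('pics/v3.png',cv2.resize(s,None,fx=2.25,fy=2.25,interpolation=3))
E
```

```text
(no output)
```

View pics/v3.png

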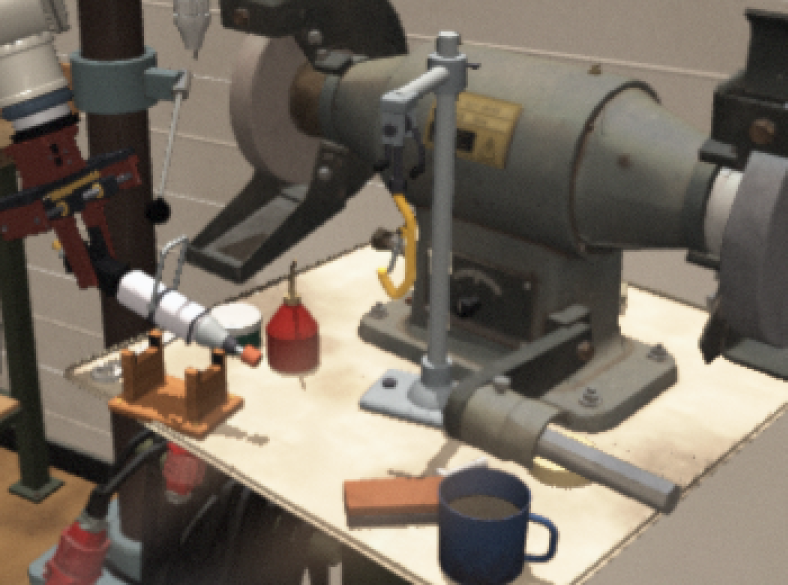

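The scene view shows the grinder nose-down by about 16° in the grip, with the stone at (250,355). The tool-rest cylinder top is at z≈112 mm with a knob at about z 125 mm, under the line of the nose. I'll pitch the hand to level the grinder and check whether the grip creeps.

```bash
cat >> h.py <<'E'
def pose(show=True):
    """bail bar centre + pitch + yaw of the held grinder, from top camera (housing ridge) near the hand"""
    np.set_printoptions(suppress=True,precision=2)
    o=get_obs(); Rc=R.from_rotvec(o['orientation']); g=o['ee_pos']-19*Rc.as_matrix()[:,2]; res=[]
    for n in('top','scene'):
        im,d=snap(n); A,uv=pts(n,d,np.ones(d.shape,bool)); hsv=cv2.cvtColor(im,cv2.COLOR_RGB2HSV)
        Q=A-g; H=hsv[uv[:,1],uv[:,0]]
        k=(abs(Q[:,0])<28)&(Q[:,1]<-50)&(Q[:,1]>-130)&(abs(Q[:,2])<70)&(H[:,1]<40)&(H[:,2]>170)
        q=Q[k]; z=[];yy=[];xm=[]
        for lo in range(-130,-50,8):
            s=q[(q[:,1]>=lo)&(q[:,1]<lo+8)]
            if len(s)>8: z.append(np.percentile(s[:,2],85)); yy.append(lo+4); xm.append((np.percentile(s[:,0],5)+np.percentile(s[:,0],95))/2)
        if len(z)<4: print(n,'few',len(q)); continue
        a=np.polyfit(yy,z,1); b=np.polyfit(yy,xm,1); print(n,'slope dz/dy',a[0],'z at -95',np.polyval(a,-95),'dx/dy',b[0],'x at -95',np.polyval(b,-95))
    print('t',o['t'],'grasp',g,'tcp',o['ee_pos'],'F',o['ft_force'],'M',o['moment'],'w',o['width'])
E
python3 -c "
from h import *; pose()"
python3 -m inch '[{"tx":0,"ty":0,"tz":0,"ax":-4,"ay":0,"az":0,"jaw":0},{"tx":0,"ty":0,"tz":0,"ax":-4,"ay":0,"az":0,"jaw":0},{"tx":0,"ty":0,"tz":0,"ax":-4,"ay":0,"az":0,"jaw":0},{"tx":0,"ty":0,"tz":0,"ax":-4,"ay":0,"az":0,"jaw":0},{"tx":0,"ty":0,"tz":0,"ax":0,"ay":0,"az":0,"jaw":0},{"tx":0,"ty":0,"tz":0,"ax":0,"ay":0,"az":0,"jaw":0}]'
python3 -c "
from h import *; pose()"
```

```text
top slope dz/dy 0.02920740054820409 z at -95 -1.1615184108494991 dx/dy -0.019175509669995632 x at -95 4.006483916926517
scene slope dz/dy 0.03382082951993572 z at -95 -4.940399742764356 dx/dy -0.03699619824884715 x at -95 -1.7984752932199721
t 7.075 grasp [469.91 198.71 152.91] tcp [470.12 192.21 135.06] F [-0.83 -0.44 -5.15] M [0.81 0.04 0.06] w 29.944292745658846
t: 7.92
ee_pos: [470.4, 192.4, 135.5]
orientation: [2.514, 0.046, 0.014]
ft_force: [0.2, -0.1, -4.8]
width: 29.7
top slope dz/dy 0.010502059902791433 z at -95 17.019305529856464 dx/dy -0.028043914729284136 x at -95 4.732322307488776
scene slope dz/dy 0.050554579009298946 z at -95 8.891450510431188 dx/dy -0.045376784922390716 x at -95 -2.467179824125866
t 7.925 grasp [470.   203.57 150.85] tcp [470.39 192.43 135.46] F [ 0.16 -0.13 -4.76] M [ 1.1   0.14 -0.04] w 29.664825061222263
```

```bash
cat >> h.py <<'E'
def pose(extra=0):
    np.set_printoptions(suppress=True,precision=1)
    o=get_obs(); Rc=R.from_rotvec(o['orientation']); g=o['ee_pos']-19*Rc.as_matrix()[:,2]
    for n in('top','scene'):
        im,d=snap(n); A,uv=pts(n,d,np.ones(d.shape,bool)); H=cv2.cvtColor(im,cv2.COLOR_RGB2HSV)[uv[:,1],uv[:,0]].astype(int)
        C=viewer.get_calibration(n); M=R.from_rotvec(np.ravel(C['rvec'])).as_matrix(); cam=-M.T@np.ravel(C['tvec'])
        Q=A-g
        k=(abs(Q[:,0])<35)&(Q[:,1]<-185)&(Q[:,1]>-245)&(abs(Q[:,2])<90)&((H[:,0]<12)|(H[:,0]>172))&(H[:,1]>110)
        if k.sum()>3:
            s=A[k].mean(0); v=(s-cam)/np.linalg.norm(s-cam); s=s+6*v; w=s-g
            print(n,'stone',k.sum(),s,'pitch(nose up +) deg',np.degrees(np.arctan2(w[2],-w[1])).round(1),'yaw',np.arctan2(w[0],-w[1]).round(3))
        k=(abs(Q[:,0])<32)&(Q[:,1]<-50)&(Q[:,1]>-140)&(Q[:,2]>45)&(Q[:,2]<105)
        b=A[k]; 
        if len(b)>5:
            t=b[b[:,2]>np.percentile(b[:,2],97)-9]; v=(t.mean(0)-cam); v/=np.linalg.norm(v); print(n,'bar',len(t),t.mean(0)+2*v,'x',t[:,0].min(),t[:,0].max(),'z97',np.percentile(b[:,2],97))
    print('t',round(o['t'],2),'grasp',g,'tcp',o['ee_pos'],'F',o['ft_force'],'M',o['moment'],'w',round(o['width'],1))
E
python3 -c "
from h import *; pose()"
python3 -m inch '[{"tx":0,"ty":0,"tz":0,"ax":0,"ay":0,"az":0,"jaw":0},{"tx":0,"ty":0,"tz":0,"ax":0,"ay":0,"az":0,"jaw":0},{"tx":0,"ty":0,"tz":0,"ax":0,"ay":0,"az":0,"jaw":0},{"tx":0,"ty":0,"tz":0,"ax":0,"ay":0,"az":0,"jaw":0},{"tx":0,"ty":0,"tz":0,"ax":0,"ay":0,"az":0,"jaw":0},{"tx":0,"ty":0,"tz":0,"ax":0,"ay":0,"az":0,"jaw":0}]'
python3 -c "
from h import *; pose()"
```

```text
top stone 37 [479.1  -3.5 139.5] pitch(nose up +) deg -3.2 yaw 0.044
top bar 36 [475.4 108.3 223.9] x 454.8046257887357 496.33031111889096 z97 229.18673298996282
scene stone 64 [476.1  -2.6 137.9] pitch(nose up +) deg -3.7 yaw 0.029
scene bar 41 [470.3 108.6 222.1] x 447.8674496331792 492.6984876346813 z97 226.15555619572274
t 8.03 grasp [470.1 203.3 151.2] tcp [470.5 192.1 135.8] F [ 0.3  0.1 -5.1] M [ 1.1  0.1 -0. ] w 29.6
t: 8.88
ee_pos: [470.4, 192.4, 135.6]
orientation: [2.513, 0.046, 0.014]
ft_force: [-0.2, -0.1, -5.0]
width: 29.6
top stone 41 [479.   -2.7 140. ] pitch(nose up +) deg -3.0 yaw 0.044
top bar 34 [475.8 108.4 223.8] x 454.44669037335694 496.3838521727191 z97 230.15897214995076
scene stone 62 [475.8  -2.4 137.9] pitch(nose up +) deg -3.6 yaw 0.028
scene bar 37 [467.6 108.7 222.2] x 446.78728305054227 491.17623215916905 z97 226.09952842717226
t 8.88 grasp [470.  203.6 151. ] tcp [470.4 192.4 135.6] F [-0.2 -0.1 -5. ] M [1.1 0.1 0. ] w 29.6
```

No creep: two readings a second apart both give a pitch of about -3°. Tilting the hand far enough to compensate would bring the palm near the oil can's spout, so I'll set the grinder back on the rest and regrip closer to the bail. That means less droop and less lean.

```bash
python3 -m inch '[{"tx":0,"ty":0,"tz":0,"ax":-3,"ay":0,"az":0,"jaw":0},{"tx":0,"ty":-0.854,"tz":1.212,"ax":0,"ay":0,"az":0,"jaw":0},{"tx":0,"ty":-0.854,"tz":1.212,"ax":0,"ay":0,"az":0,"jaw":0},{"tx":0,"ty":-0.854,"tz":1.212,"ax":0,"ay":0,"az":0,"jaw":0},{"tx":0,"ty":-0.854,"tz":1.212,"ax":0,"ay":0,"az":0,"jaw":0},{"tx":0,"ty":-0.854,"tz":1.212,"ax":0,"ay":0,"az":0,"jaw":0},{"tx":0,"ty":0,"tz":0,"ax":0,"ay":0,"az":0,"jaw":0}]'
python3 -c "
from h import *; pose()"
```

```text
t: 9.85
ee_pos: [470.4, 187.2, 60.7]
orientation: [2.46, 0.045, 0.015]
ft_force: [-0.1, 0.0, -5.0]
width: 29.7
top stone 36 [478.6  -7.2  80.6] pitch(nose up +) deg 1.4 yaw 0.041
top bar 36 [475.9 109.9 156.1] x 453.01666952181614 497.3336984538727 z97 161.33746184350304
scene stone 56 [475.6  -6.5  80.3] pitch(nose up +) deg 1.4 yaw 0.027
scene bar 38 [470.3 110.7 154.1] x 449.2995155378273 492.44055196859574 z97 158.14928063116818
t 9.85 grasp [470.  199.2  75.4] tcp [470.4 187.2  60.7] F [-0.1  0.  -5. ] M [1.2 0.1 0. ] w 29.7
```

```bash
python3 -m inch '[{"tx":0,"ty":0.389,"tz":0.315,"ax":0,"ay":0,"az":0,"jaw":0},{"tx":0,"ty":-0.126,"tz":0.155,"ax":0,"ay":0,"az":0,"jaw":0},{"tx":0,"ty":-0.063,"tz":0.08,"ax":0,"ay":0,"az":0,"jaw":0},{"tx":0,"ty":0,"tz":0,"ax":0,"ay":0,"az":0,"jaw":0.5},{"tx":0,"ty":0,"tz":0,"ax":0,"ay":0,"az":0,"jaw":0.7},{"tx":0,"ty":0,"tz":0,"ax":0,"ay":0,"az":0,"jaw":0.8},{"tx":0,"ty":0,"tz":0,"ax":0,"ay":0,"az":0,"jaw":0.8}]'
python3 - <<'E'
from h import *; pose()
o=get_obs()
bail=np.array([474.5,105,153.]);yw=.037
E
```

```text
t: 10.82
ee_pos: [470.8, 182.4, 58.6]
orientation: [2.46, 0.045, 0.015]
ft_force: [-0.0, 0.3, 0.3]
width: 66.6
top stone 39 [479.4 -13.6  74.8] pitch(nose up +) deg 0.4 yaw 0.044
top bar 31 [476.  102.3 154.9] x 455.9551792620389 497.55986050612347 z97 161.5372299329528
scene stone 51 [475.6 -12.1  75.3] pitch(nose up +) deg 0.5 yaw 0.026
scene bar 39 [471.  102.4 152.3] x 448.7805671936964 497.5553821397226 z97 156.2054902826627
t 10.82 grasp [470.3 194.3  73.4] tcp [470.8 182.4  58.6] F [-0.   0.3  0.3] M [0.2 0.1 0. ] w 66.6
```

```bash
python3 - <<'E'
from h import *
plan(tgt_R(.037,10),[471.3,169.9,54.3])
E
```

```text
turn deg (tool) [29.  0. -0.] then shift cm (tool) [0.01 1.15 0.64]
turn deg (tool) [ 1.000e-01 -4.510e+01  1.742e+02] then shift cm (tool) [-0.01 -1.15  0.64]
```

```bash
python3 -m inch '[{"tx":0,"ty":0,"tz":0,"ax":9.7,"ay":0,"az":0,"jaw":0.8},{"tx":0,"ty":0,"tz":0,"ax":9.7,"ay":0,"az":0,"jaw":0.8},{"tx":0,"ty":0,"tz":0,"ax":9.7,"ay":0,"az":0,"jaw":0.8},{"tx":0,"ty":0.6,"tz":0.3,"ax":0,"ay":0,"az":0,"jaw":0.8},{"tx":0,"ty":0.55,"tz":0.34,"ax":0,"ay":0,"az":0,"jaw":0.8},{"tx":0,"ty":0,"tz":0,"ax":0,"ay":0,"az":0,"jaw":0.3},{"tx":0,"ty":0,"tz":0,"ax":0,"ay":0,"az":0,"jaw":0},{"tx":0,"ty":0,"tz":0,"ax":0,"ay":0,"az":0,"jaw":0},{"tx":0,"ty":0,"tz":0,"ax":0,"ay":0,"az":0,"jaw":0},{"tx":0,"ty":0,"tz":0,"ax":0,"ay":0,"az":0,"jaw":0},{"tx":0,"ty":0,"tz":0,"ax":0,"ay":0,"az":0,"jaw":0},{"tx":0,"ty":0,"tz":0,"ax":0,"ay":0,"az":0,"jaw":0}]'
python3 - <<'E'
from h import *
o=get_obs();print(o['orientation'],o['moment'],o['ft_force'])
E
```

```text
t: 12.42
ee_pos: [471.2, 170.1, 54.3]
orientation: [2.968, 0.054, 0.004]
ft_force: [-0.4, 1.3, -0.8]
width: 29.9
[2.96836415 0.05366826 0.00447555] [ 0.30032838  0.13141634 -0.07153379] [-0.36126058  1.25221584 -0.77292466]
```

```bash
python3 -m inch '[{"tx":0,"ty":0.05,"tz":-0.3,"ax":0,"ay":0,"az":0,"jaw":0},{"tx":0,"ty":0.1,"tz":-0.6,"ax":0,"ay":0,"az":0,"jaw":0},{"tx":0,"ty":0.2,"tz":-1.2,"ax":0,"ay":0,"az":0,"jaw":0},{"tx":0,"ty":0.3,"tz":-1.7,"ax":0,"ay":0,"az":0,"jaw":0},{"tx":0,"ty":0.3,"tz":-1.7,"ax":0,"ay":0,"az":0,"jaw":0},{"tx":0,"ty":0.3,"tz":-1.7,"ax":0,"ay":0,"az":0,"jaw":0},{"tx":0,"ty":0.1,"tz":-0.7,"ax":0,"ay":0,"az":0,"jaw":0},{"tx":0,"ty":0,"tz":0,"ax":0,"ay":0,"az":0,"jaw":0}]'
python3 -c "
from h import *; pose()"
```

```text
t: 13.42
ee_pos: [471.5, 170.5, 135.1]
orientation: [2.969, 0.054, 0.006]
ft_force: [-0.4, 0.0, -4.8]
width: 30.1
top stone 28 [479.8 -17.  155.2] pitch(nose up +) deg 0.4 yaw 0.044
top bar 37 [475.1 101.9 235.5] x 454.82735655217255 496.23122179450075 z97 241.04294913578593
scene stone 45 [476.2 -15.6 153.9] pitch(nose up +) deg 0.0 yaw 0.026
scene bar 37 [470.1 101.9 232.9] x 448.377182383677 491.11546150154567 z97 236.84007647326408
t 13.43 grasp [471.3 173.7 153.8] tcp [471.5 170.5 135.1] F [-0.4  0.  -4.8] M [ 0.5  0.1 -0. ] w 30.1
```

No droop now: pitch is about 0° and the bar is at (474,102,234). Next I'll pitch nose-up 8° to clear the knob, match the stand's yaw, and move to the approach point.

```bash
cat >> h.py <<'E'
import json,os
def setbar(bar):
    o=get_obs(); b=R.from_rotvec(o['orientation']).inv().apply(np.array(bar)-o['ee_pos']); json.dump(list(b),open('bar.json','w'))
def bar():
    o=get_obs(); return o['ee_pos']+R.from_rotvec(o['orientation']).apply(json.load(open('bar.json')))
def to(target=None,delta=None):
    np.set_printoptions(suppress=True,precision=2)
    o=get_obs(); b=bar(); d=np.array(target)-b if delta is None else np.array(delta)
    print('bar',b,'F',o['ft_force'],'M',o['moment'],'shift cm',R.from_rotvec(o['orientation']).inv().apply(d)/10)
E
python3 -c "
from h import *; setbar([473.9,102,233.8])"
python3 -m inch '[{"tx":0,"ty":0,"tz":0,"ax":-4,"ay":0.2,"az":-0.8,"jaw":0},{"tx":0,"ty":0,"tz":0,"ax":-4,"ay":0.2,"az":-0.8,"jaw":0},{"tx":0,"ty":0,"tz":0,"ax":0,"ay":0,"az":0,"jaw":0}]'
python3 -c "
from h import *; to([502,-95,228]); print(get_obs()['orientation'])"
```

```text
t: 13.9
ee_pos: [470.7, 171.0, 133.4]
orientation: [2.827, 0.094, 0.012]
ft_force: [0.0, -0.3, -4.4]
width: 29.8
bar [474.95 117.4  241.58] F [ 0.02 -0.32 -4.41] M [0.75 0.15 0.08] shift cm [ 1.29 19.92  7.86]
[2.83 0.09 0.01]
```

```bash
python3 -m inch '[{"tx":0.06,"ty":1,"tz":0.39,"ax":0,"ay":0,"az":0,"jaw":0},{"tx":0.13,"ty":2,"tz":0.79,"ax":0,"ay":0,"az":0,"jaw":0},{"tx":0.15,"ty":2.3,"tz":0.91,"ax":0,"ay":0,"az":0,"jaw":0},{"tx":0.15,"ty":2.3,"tz":0.91,"ax":0,"ay":0,"az":0,"jaw":0},{"tx":0.15,"ty":2.3,"tz":0.91,"ax":0,"ay":0,"az":0,"jaw":0},{"tx":0.15,"ty":2.3,"tz":0.91,"ax":0,"ay":0,"az":0,"jaw":0},{"tx":0.15,"ty":2.3,"tz":0.91,"ax":0,"ay":0,"az":0,"jaw":0},{"tx":0.15,"ty":2.3,"tz":0.91,"ax":0,"ay":0,"az":0,"jaw":0},{"tx":0.13,"ty":2,"tz":0.79,"ax":0,"ay":0,"az":0,"jaw":0},{"tx":0.07,"ty":1.1,"tz":0.43,"ax":0,"ay":0,"az":0,"jaw":0},{"tx":0,"ty":0,"tz":0,"ax":0,"ay":0,"az":0,"jaw":0},{"tx":0,"ty":0,"tz":0,"ax":0,"ay":0,"az":0,"jaw":0}]'
python3 - <<'E'
from h import *
to([502,-95,228]); pose()
for n in('top','scene'):
    im,d=snap(n); cv2.imwrite(f'pics/{n}_5.png',im[:,:,::-1])
t=cv2.imread('pics/top_5.png')[170:260,250:410]; s=cv2.imread('pics/scene_5.png')[150:310,240:400]
cv2.imwrite('pics/v5.png',np.hstack([cv2.resize(s,None,fx=3,fy=3,interpolation=3),cv2.resize(t,(320,480),interpolation=3)]))
E
```

```text
t: 15.4
ee_pos: [497.8, -41.7, 120.9]
orientation: [2.828, 0.092, 0.014]
ft_force: [0.1, -0.7, -4.6]
width: 29.7
bar [501.78 -95.33 229.02] F [ 0.07 -0.7  -4.61] M [ 0.7   0.12 -0.02] shift cm [ 0.02 -0.06  0.09]
top stone 19 [ 510.9 -226.6  163.1] pitch(nose up +) deg 7.2 yaw 0.071
top bar 37 [ 504.3 -117.2  232.7] x 486.0320161263921 520.1467416908296 z97 239.85691738421508
scene stone 48 [ 508.4 -224.4  164.5] pitch(nose up +) deg 7.7 yaw 0.058
scene bar 45 [ 503.  -153.8  236.1] x 482.66878522003697 506.14390682050686 z97 240.04931102636806
t 15.4 grasp [497.4 -35.9 138.9] tcp [497.8 -41.7 120.9] F [ 0.1 -0.7 -4.6] M [ 0.7  0.1 -0. ] w 29.7
```

View pics/v5.png

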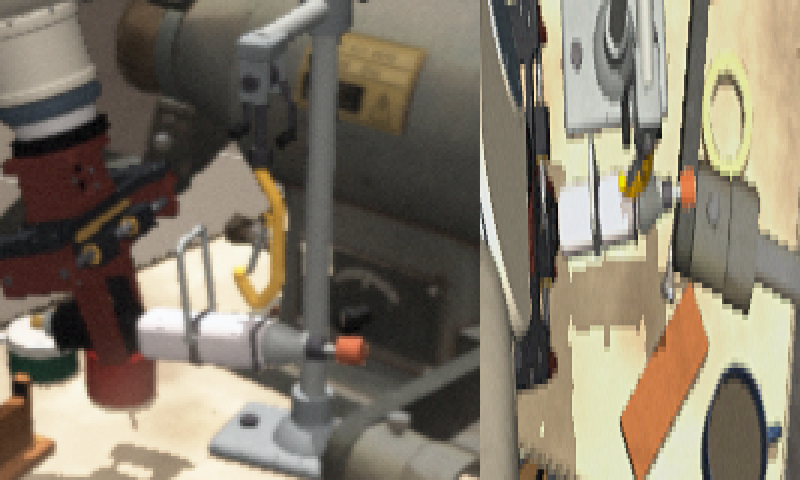

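The view shows the bail (crop 195,235) on the mouth side of the hook, level with the gate (262,245) and above the nose tip (240,270). I'll close in slowly and set up a measurement of the hook angle.

```bash
cat >> h.py <<'E'
PIN=np.array([505.5,-149,360.]); U=np.array([np.cos(.067),np.sin(.067),0]); V=np.array([-U[1],U[0],0])
def hookpts(im,d=None):
    n='scene'; hsv=cv2.cvtColor(im,cv2.COLOR_RGB2HSV)
    c=viewer.get_calibration(n); K=np.array([[c['fx'],0,c['cx']],[0,c['fy'],c['cy']],[0,0,1]]); M=R.from_rotvec(np.ravel(c['rvec'])).as_matrix(); C=-M.T@np.ravel(c['tvec'])
    m=(hsv[:,:,0]>15)&(hsv[:,:,0]<34)&(hsv[:,:,1]>110); m[:200]=0;m[258:]=0;m[:,:305]=0;m[:,352:]=0
    v,u=np.nonzero(m); r=cv2.undistortPoints(np.stack([u,v],1).astype(float)[:,None],K,np.array(c['distortion'],float))[:,0]
    dr=np.c_[r,np.ones(len(r))]@M; t=((PIN-5*U-C)@U)/(dr@U); W=C+dr*t[:,None]-PIN
    return np.c_[W@V,W[:,2]]
def hook():
    from scipy.spatial import cKDTree
    B=hookpts(cv2.imread('pics/scene0.png')[:,:,::-1].copy()); im,_=snap('scene'); W=hookpts(im)
    W=W[W[:,1]>-180]; best=[]
    for th in np.arange(-.3,.31,.005):
        c,s=np.cos(th),np.sin(th)
        Rb=np.c_[B[:,0]*c+B[:,1]*s, -B[:,0]*s+B[:,1]*c]   # + : lower end to -y
        best.append((cKDTree(Rb).query(W)[0].mean()+cKDTree(W).query(Rb)[0].mean(),th))
    e,th=min(best); print('hook theta',round(th,3),'err',round(e,2),'n',len(W)); return im
E
python3 -m inch '[{"tx":0,"ty":0.25,"tz":0.08,"ax":0,"ay":0,"az":0,"jaw":0},{"tx":0,"ty":0.48,"tz":0.155,"ax":0,"ay":0,"az":0,"jaw":0},{"tx":0,"ty":0.48,"tz":0.155,"ax":0,"ay":0,"az":0,"jaw":0},{"tx":0,"ty":0.48,"tz":0.155,"ax":0,"ay":0,"az":0,"jaw":0},{"tx":0,"ty":0.48,"tz":0.155,"ax":0,"ay":0,"az":0,"jaw":0},{"tx":0,"ty":0.48,"tz":0.155,"ax":0,"ay":0,"az":0,"jaw":0},{"tx":0,"ty":0.48,"tz":0.155,"ax":0,"ay":0,"az":0,"jaw":0},{"tx":0,"ty":0.38,"tz":0.12,"ax":0,"ay":0,"az":0,"jaw":0},{"tx":0,"ty":0.24,"tz":0.08,"ax":0,"ay":0,"az":0,"jaw":0},{"tx":0,"ty":0,"tz":0,"ax":0,"ay":0,"az":0,"jaw":0}]'
python3 - <<'E'
from h import *
to([505,-141,228]); im=hook(); to(delta=[.67,-9.98,0])
E
```

```text
t: 16.85
ee_pos: [500.5, -81.4, 120.9]
orientation: [2.828, 0.092, 0.014]
ft_force: [-0.4, -0.5, -4.4]
width: 29.5
bar [ 504.44 -135.    229.06] F [-0.45 -0.46 -4.42] M [ 0.68  0.09 -0.05] shift cm [0.02 0.54 0.29]
hook theta 0.0 err 0.05 n 306
bar [ 504.45 -134.87  229.03] F [ 0.98  0.31 -4.35] M [ 0.68  0.08 -0.05] shift cm [0.   0.95 0.31]
```

```bash
python3 -m inch '[{"tx":0,"ty":0.15,"tz":0.05,"ax":0,"ay":0,"az":0,"jaw":0},{"tx":0,"ty":0.15,"tz":0.05,"ax":0,"ay":0,"az":0,"jaw":0},{"tx":0,"ty":0.15,"tz":0.05,"ax":0,"ay":0,"az":0,"jaw":0},{"tx":0,"ty":0.15,"tz":0.05,"ax":0,"ay":0,"az":0,"jaw":0},{"tx":0,"ty":0.15,"tz":0.05,"ax":0,"ay":0,"az":0,"jaw":0},{"tx":0,"ty":0.19,"tz":0.06,"ax":0,"ay":0,"az":0,"jaw":0},{"tx":0,"ty":0.19,"tz":0.06,"ax":0,"ay":0,"az":0,"jaw":0},{"tx":0,"ty":0.19,"tz":0.06,"ax":0,"ay":0,"az":0,"jaw":0},{"tx":0,"ty":0.19,"tz":0.06,"ax":0,"ay":0,"az":0,"jaw":0},{"tx":0,"ty":0.19,"tz":0.06,"ax":0,"ay":0,"az":0,"jaw":0},{"tx":0,"ty":0.19,"tz":0.06,"ax":0,"ay":0,"az":0,"jaw":0},{"tx":0,"ty":0.19,"tz":0.06,"ax":0,"ay":0,"az":0,"jaw":0}]'
python3 - <<'E'
from h import *
to([505,-166,228]); hook()
E
```

```text
t: 18.4
ee_pos: [501.9, -103.2, 120.9]
orientation: [2.828, 0.092, 0.014]
ft_force: [-0.9, 0.9, -4.6]
width: 29.8
bar [ 505.88 -156.79  229.07] F [-0.93  0.85 -4.61] M [ 0.66  0.1  -0.04] shift cm [-0.15  0.84  0.38]
hook theta 0.11 err 5.82 n 348
```

```bash
python3 -m inch '[{"tx":0,"ty":0.19,"tz":0.06,"ax":0,"ay":0,"az":0,"jaw":0},{"tx":0,"ty":0.19,"tz":0.06,"ax":0,"ay":0,"az":0,"jaw":0},{"tx":0,"ty":0.19,"tz":0.06,"ax":0,"ay":0,"az":0,"jaw":0},{"tx":0,"ty":0.1,"tz":0.03,"ax":0,"ay":0,"az":0,"jaw":0},{"tx":0,"ty":0.08,"tz":0.03,"ax":0,"ay":0,"az":0,"jaw":0},{"tx":0,"ty":0,"tz":0,"ax":0,"ay":0,"az":0,"jaw":0},{"tx":0,"ty":0,"tz":0,"ax":0,"ay":0,"az":0,"jaw":0}]'
python3 - <<'E'
from h import *
for i in range(3): to([505,-166,228]); im=hook()
cv2.imwrite('pics/s6.png',im[:,:,::-1]); cv2.imwrite('pics/v6.png',cv2.resize(im[190:270,290:390,::-1],None,fx=6,fy=6,interpolation=cv2.INTER_CUBIC))
E
```

```text
t: 19.32
ee_pos: [502.4, -110.9, 120.9]
orientation: [2.828, 0.092, 0.014]
ft_force: [0.1, -0.3, -4.6]
width: 29.7
bar [ 506.37 -164.48  229.07] F [ 0.14 -0.29 -4.59] M [ 0.71  0.1  -0.01] shift cm [-0.15  0.1   0.15]
hook theta 0.17 err 7.65 n 383
bar [ 506.41 -164.47  229.09] F [ 0.28  0.51 -4.2 ] M [0.66 0.07 0.02] shift cm [-0.15  0.1   0.15]
hook theta 0.17 err 7.85 n 387
bar [ 506.37 -164.47  229.07] F [ 0.62  1.24 -4.23] M [ 0.73  0.11 -0.  ] shift cm [-0.15  0.1   0.15]
hook theta 0.17 err 7.88 n 385
```

View pics/v6.png

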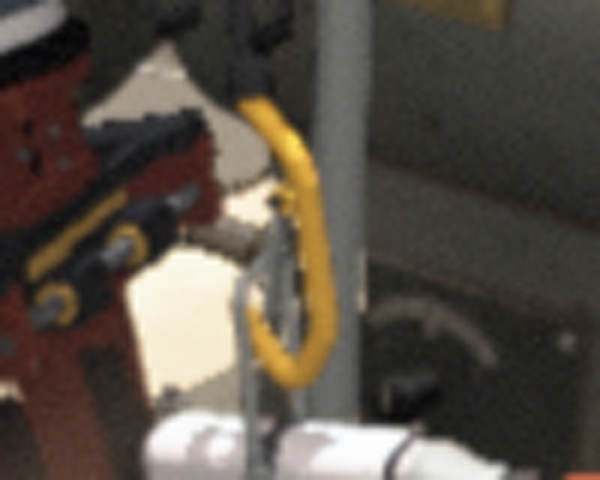

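The view shows the bail bar against the gate side of the hook above its nose, the hook swung over, with no contact elsewhere. I'll nudge 2 mm further and hold.

```bash
python3 -m inch '[{"tx":0,"ty":0.1,"tz":0.03,"ax":0,"ay":0,"az":0,"jaw":0},{"tx":0,"ty":0.09,"tz":0.03,"ax":0,"ay":0,"az":0,"jaw":0},{"tx":0,"ty":0,"tz":0,"ax":0,"ay":0,"az":0,"jaw":0},{"tx":0,"ty":0,"tz":0,"ax":0,"ay":0,"az":0,"jaw":0},{"tx":0,"ty":0,"tz":0,"ax":0,"ay":0,"az":0,"jaw":0},{"tx":0,"ty":0,"tz":0,"ax":0,"ay":0,"az":0,"jaw":0},{"tx":0,"ty":0,"tz":0,"ax":0,"ay":0,"az":0,"jaw":0},{"tx":0,"ty":0,"tz":0,"ax":0,"ay":0,"az":0,"jaw":0}]'
python3 - <<'E'
from h import *
to([505,-166,228]); im=hook(); F=[]
for i in range(8): snap('scene'); F.append(get_obs()['ft_force'])
print(np.mean(F,0),np.std(F,0))
E
```

```text
t: 20.48
ee_pos: [502.5, -112.9, 120.9]
orientation: [2.828, 0.092, 0.014]
ft_force: [-0.3, 1.3, -4.7]
width: 30.2
bar [ 506.51 -166.51  229.09] F [-0.26  1.34 -4.73] M [0.71 0.14 0.01] shift cm [-0.15 -0.09  0.08]
hook theta 0.19 err 7.52 n 378
[ 0.01  0.81 -4.69] [0.42 0.67 0.57]
```

Step 1 should be met: hook θ≈0.19 held for over a second at about 0.8 N. Now I'll press in slowly while watching the force.

```bash
python3 -m inch '[{"tx":0,"ty":0.095,"tz":0.031,"ax":0,"ay":0,"az":0,"jaw":0},{"tx":0,"ty":0.095,"tz":0.031,"ax":0,"ay":0,"az":0,"jaw":0},{"tx":0,"ty":0.095,"tz":0.031,"ax":0,"ay":0,"az":0,"jaw":0},{"tx":0,"ty":0,"tz":0,"ax":0,"ay":0,"az":0,"jaw":0}]'
python3 - <<'E'
from h import *
to([505,-172,229]); im=hook(); F=[]
for i in range(6): snap('scene'); F.append(get_obs()['ft_force'])
print(np.mean(F,0),np.std(F,0))
E
python3 -m inch '[{"tx":0,"ty":0.095,"tz":0.031,"ax":0,"ay":0,"az":0,"jaw":0},{"tx":0,"ty":0.095,"tz":0.031,"ax":0,"ay":0,"az":0,"jaw":0},{"tx":0,"ty":0,"tz":0,"ax":0,"ay":0,"az":0,"jaw":0}]'
python3 - <<'E'
from h import *
to([505,-172,229]); im=hook(); F=[]
for i in range(6): snap('scene'); F.append(get_obs()['ft_force'])
print(np.mean(F,0),np.std(F,0))
E
```

```text
t: 21.42
ee_pos: [502.7, -115.9, 120.8]
orientation: [2.828, 0.092, 0.014]
ft_force: [-0.6, 2.0, -5.9]
width: 29.9
bar [ 506.66 -169.51  228.99] F [-0.59  2.05 -5.9 ] M [0.99 0.13 0.  ] shift cm [-0.18  0.23  0.07]
hook theta 0.19 err 8.76 n 373
[ 0.06  2.3  -6.82] [0.51 0.4  0.38]
t: 22.15
ee_pos: [502.8, -118.0, 120.9]
orientation: [2.828, 0.092, 0.014]
ft_force: [-0.3, 2.5, -6.1]
width: 29.9
bar [ 506.81 -171.55  229.08] F [-0.34  2.46 -6.1 ] M [1.06 0.08 0.04] shift cm [-0.18  0.03  0.02]
hook theta 0.19 err 9.29 n 374
[-0.38  2.82 -6.56] [0.41 0.39 0.43]
```

```bash
python3 -m inch '[{"tx":0,"ty":0.076,"tz":0.025,"ax":0,"ay":0,"az":0,"jaw":0},{"tx":0,"ty":0,"tz":0,"ax":0,"ay":0,"az":0,"jaw":0}]'
python3 - <<'E'
from h import *
to([506.8,-172.3,220]); im=hook(); F=[]
for i in range(6): snap('scene'); F.append(get_obs()['ft_force'])
print(np.mean(F,0),np.std(F,0))
E
```

```text
t: 22.75
ee_pos: [502.9, -118.3, 120.8]
orientation: [2.828, 0.092, 0.014]
ft_force: [-0.2, 7.2, -6.4]
width: 29.8
bar [ 506.86 -171.92  228.94] F [-0.21  7.19 -6.39] M [1.31 0.15 0.  ] shift cm [-0.01 -0.24  0.86]
hook theta 0.19 err 9.26 n 373
[-0.53  6.66 -6.56] [0.45 0.52 0.3 ]
```

```bash
python3 -m inch '[{"tx":0,"ty":-0.085,"tz":0.185,"ax":0,"ay":0,"az":0,"jaw":0},{"tx":0,"ty":-0.062,"tz":0.19,"ax":0,"ay":0,"az":0,"jaw":0},{"tx":0,"ty":-0.062,"tz":0.19,"ax":0,"ay":0,"az":0,"jaw":0},{"tx":0,"ty":0,"tz":0,"ax":0,"ay":0,"az":0,"jaw":0}]'
python3 - <<'E'
from h import *
to([506.8,-171.8,216]); im=hook(); F=[]
for i in range(6): snap('scene'); F.append(get_obs()['ft_force'])
print(np.mean(F,0),np.std(F,0))
E
```

```text
t: 23.6
ee_pos: [503.0, -118.5, 114.8]
orientation: [2.828, 0.092, 0.014]
ft_force: [1.9, 2.7, -4.5]
width: 29.7
bar [ 506.99 -172.11  222.97] F [ 1.88  2.68 -4.49] M [0.89 0.07 0.09] shift cm [-0.02 -0.24  0.65]
hook theta 0.19 err 9.19 n 373
[ 0.68  2.44 -5.6 ] [0.4  0.32 0.34]
```

```bash
python3 -m inch '[{"tx":0,"ty":-0.03,"tz":0.2,"ax":0,"ay":0,"az":0,"jaw":0},{"tx":0,"ty":-0.062,"tz":0.19,"ax":0,"ay":0,"az":0,"jaw":0},{"tx":0,"ty":0,"tz":0,"ax":0,"ay":0,"az":0,"jaw":0}]'
python3 - <<'E'
from h import *
to([506.8,-171.8,216]); im=hook(); F=[]
for i in range(6): snap('scene'); F.append(get_obs()['ft_force'])
print(np.mean(F,0),np.std(F,0))
E
```

```text
t: 24.32
ee_pos: [502.7, -118.8, 110.7]
orientation: [2.828, 0.092, 0.014]
ft_force: [1.1, 2.7, -6.2]
width: 29.9
bar [ 506.76 -172.4   218.85] F [ 1.05  2.69 -6.18] M [0.88 0.1  0.05] shift cm [ 0.01 -0.14  0.25]
hook theta 0.185 err 8.96 n 376
[ 0.08  1.96 -6.69] [0.44 0.26 0.4 ]
```

```bash
python3 -m inch '[{"tx":0,"ty":-0.045,"tz":0.14,"ax":0,"ay":0,"az":0,"jaw":0},{"tx":0,"ty":-0.045,"tz":0.14,"ax":0,"ay":0,"az":0,"jaw":0},{"tx":0,"ty":0,"tz":0,"ax":0,"ay":0,"az":0,"jaw":0}]'
python3 - <<'E'
from h import *
to([506.8,-172.4,213]); im=hook(); F=[]
for i in range(6): snap('scene'); F.append(get_obs()['ft_force'])
print(np.mean(F,0),np.std(F,0))
E
```

```text
t: 25.05
ee_pos: [503.0, -118.8, 107.9]
orientation: [2.828, 0.092, 0.014]
ft_force: [0.3, 2.3, -4.7]
width: 30.0
bar [ 506.96 -172.38  216.09] F [ 0.27  2.33 -4.73] M [0.75 0.11 0.08] shift cm [-0.02 -0.09  0.29]
hook theta 0.185 err 8.87 n 379
[ 0.31  1.78 -5.18] [0.41 0.69 0.58]
```

```bash
python3 -m inch '[{"tx":0,"ty":-0.025,"tz":0.145,"ax":0,"ay":0,"az":0,"jaw":0},{"tx":0,"ty":-0.025,"tz":0.145,"ax":0,"ay":0,"az":0,"jaw":0},{"tx":0,"ty":0,"tz":0,"ax":0,"ay":0,"az":0,"jaw":0}]'
python3 - <<'E'
from h import *
to([506.8,-174.2,210]); im=hook(); F=[]
for i in range(6): snap('scene'); F.append(get_obs()['ft_force'])
print(np.mean(F,0),np.std(F,0))
E
```

```text
t: 25.78
ee_pos: [502.9, -119.2, 104.9]
orientation: [2.828, 0.092, 0.014]
ft_force: [0.3, 1.9, -5.7]
width: 30.0
bar [ 506.87 -172.8   213.08] F [ 0.31  1.87 -5.71] M [ 0.8   0.13 -0.  ] shift cm [-0.02  0.04  0.34]
hook theta 0.185 err 8.61 n 379
[-0.05  1.92 -5.64] [0.29 0.88 0.55]
```

```bash
python3 -m inch '[{"tx":0,"ty":-0.025,"tz":0.145,"ax":0,"ay":0,"az":0,"jaw":0},{"tx":0,"ty":-0.025,"tz":0.145,"ax":0,"ay":0,"az":0,"jaw":0},{"tx":0,"ty":-0.03,"tz":0.14,"ax":0,"ay":0,"az":0,"jaw":0},{"tx":0,"ty":0,"tz":0,"ax":0,"ay":0,"az":0,"jaw":0}]'
python3 - <<'E'
from h import *
to([506.8,-174.2,205]); im=hook(); F=[]
for i in range(6): snap('scene'); F.append(get_obs()['ft_force'])
print(np.mean(F,0),np.std(F,0))
E
```

```text
t: 26.62
ee_pos: [502.8, -119.7, 100.5]
orientation: [2.828, 0.092, 0.014]
ft_force: [0.2, 1.7, -5.6]
width: 30.1
bar [ 506.85 -173.33  208.65] F [ 0.2   1.68 -5.62] M [0.95 0.11 0.  ] shift cm [-0.01 -0.03  0.37]
hook theta 0.185 err 8.36 n 380
[-0.28  1.78 -6.75] [0.58 0.58 0.65]
```

```bash
python3 -m inch '[{"tx":0,"ty":-0.045,"tz":0.14,"ax":0,"ay":0,"az":0,"jaw":0},{"tx":0,"ty":-0.045,"tz":0.14,"ax":0,"ay":0,"az":0,"jaw":0},{"tx":0,"ty":0,"tz":0,"ax":0,"ay":0,"az":0,"jaw":0}]'
python3 - <<'E'
from h import *
to([506.8,-174.2,202]); im=hook(); F=[]
for i in range(6): snap('scene'); F.append(get_obs()['ft_force'])
print(np.mean(F,0),np.std(F,0))
cv2.imwrite('pics/v7.png',cv2.resize(im[190:270,290:390,::-1],None,fx=6,fy=6,interpolation=cv2.INTER_CUBIC))
E
```

```text
t: 27.35
ee_pos: [503.0, -119.9, 97.8]
orientation: [2.827, 0.092, 0.014]
ft_force: [-0.1, 0.6, -5.4]
width: 29.8
bar [ 507.03 -173.44  205.94] F [-0.1   0.61 -5.39] M [ 0.7   0.06 -0.05] shift cm [-0.03 -0.05  0.4 ]
hook theta 0.125 err 6.67 n 366
[-0.12  0.19 -5.29] [0.45 0.45 0.21]
```

View pics/v7.png

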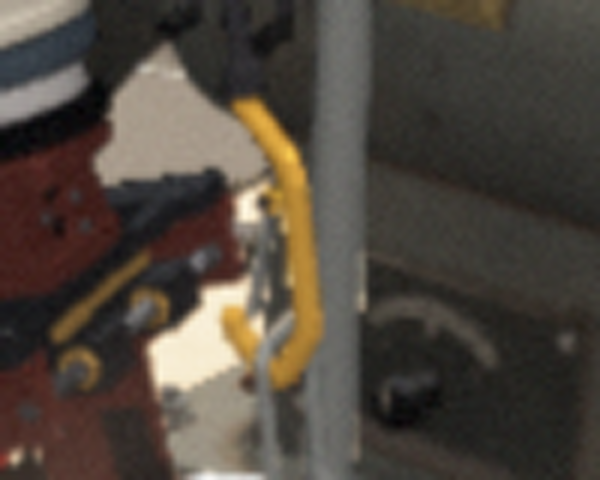

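The gate snapped shut behind the bail: the hook swung back to 0.125 and the bar sits in the bowl at crop (275,345). Now I'll bring it to plumb, then lower.

```bash
python3 -m inch '[{"tx":0,"ty":-0.12,"tz":-0.02,"ax":0,"ay":0,"az":0,"jaw":0},{"tx":0,"ty":-0.19,"tz":-0.05,"ax":0,"ay":0,"az":0,"jaw":0},{"tx":0,"ty":-0.24,"tz":-0.06,"ax":0,"ay":0,"az":0,"jaw":0},{"tx":0,"ty":-0.26,"tz":-0.07,"ax":0,"ay":0,"az":0,"jaw":0},{"tx":0,"ty":-0.26,"tz":-0.07,"ax":0,"ay":0,"az":0,"jaw":0},{"tx":0,"ty":-0.26,"tz":-0.07,"ax":0,"ay":0,"az":0,"jaw":0},{"tx":0,"ty":-0.26,"tz":-0.08,"ax":0,"ay":0,"az":0,"jaw":0},{"tx":0,"ty":-0.24,"tz":-0.08,"ax":0,"ay":0,"az":0,"jaw":0},{"tx":0,"ty":-0.19,"tz":-0.06,"ax":0,"ay":0,"az":0,"jaw":0},{"tx":0,"ty":-0.14,"tz":-0.045,"ax":0,"ay":0,"az":0,"jaw":0},{"tx":0,"ty":-0.1,"tz":-0.03,"ax":0,"ay":0,"az":0,"jaw":0},{"tx":0,"ty":0,"tz":0,"ax":0,"ay":0,"az":0,"jaw":0}]'
python3 - <<'E'
from h import *
to([505.5,-149,200]); im=hook(); F=[]
for i in range(4): snap('scene'); F.append(get_obs()['ft_force'])
print(np.mean(F,0),np.std(F,0)); im=hook()
E
```

```text
t: 29.2
ee_pos: [501.5, -96.3, 96.9]
orientation: [2.828, 0.092, 0.014]
ft_force: [0.4, -0.2, -4.9]
width: 30.1
bar [ 505.47 -149.93  205.05] F [ 0.38 -0.24 -4.86] M [ 0.74  0.1  -0.02] shift cm [ 0.01 -0.24  0.45]
hook theta 0.0 err 1.51 n 290
[-0.05  0.18 -5.39] [0.25 0.61 0.79]
hook theta 0.0 err 1.62 n 293
```

```bash
python3 -m inch '[{"tx":0,"ty":-0.045,"tz":0.14,"ax":0,"ay":0,"az":0,"jaw":0},{"tx":0,"ty":-0.045,"tz":0.14,"ax":0,"ay":0,"az":0,"jaw":0},{"tx":0,"ty":0,"tz":0,"ax":0,"ay":0,"az":0,"jaw":0}]'
python3 - <<'E'
from h import *
F=[]
for i in range(5): snap('scene'); F.append(get_obs()['ft_force'])
print(np.mean(F,0)); to([505.5,-149.5,200])
E
python3 -m inch '[{"tx":0,"ty":-0.025,"tz":0.076,"ax":0,"ay":0,"az":0,"jaw":0},{"tx":0,"ty":0,"tz":0,"ax":0,"ay":0,"az":0,"jaw":0}]'
python3 - <<'E'
from h import *
F=[]
for i in range(5): snap('scene'); F.append(get_obs()['ft_force'])
print(np.mean(F,0)); to([505.5,-149.5,200])
E
```

```text
t: 29.88
ee_pos: [501.3, -96.4, 93.7]
orientation: [2.828, 0.092, 0.014]
ft_force: [-0.5, 0.6, -4.7]
width: 29.6
[ 0.06685837  0.15907699 -4.8153421 ]
bar [ 505.48 -149.96  202.13] F [-0.12  0.61 -4.57] M [ 0.7   0.1  -0.02] shift cm [ 0.01 -0.11  0.19]
t: 30.38
ee_pos: [501.4, -96.4, 93.1]
orientation: [2.828, 0.092, 0.014]
ft_force: [0.1, 0.0, -4.7]
width: 29.6
[ 0.17627433 -0.18821631 -4.88471172]
bar [ 505.44 -149.96  201.31] F [ 0.39 -0.26 -5.15] M [0.7  0.08 0.03] shift cm [ 0.01 -0.08  0.11]
```

Not seated yet, so I'll continue in small steps.

```bash
cat > f.py <<'E'
from h import *
F=[]
for i in range(4): snap('scene'); F.append(get_obs()['ft_force'])
print(np.mean(F,0)); to([505.5,-149.5,200])
E
R1='x'
python3 -m inch '[{"tx":0,"ty":-0.025,"tz":0.076,"ax":0,"ay":0,"az":0,"jaw":0},{"tx":0,"ty":0,"tz":0,"ax":0,"ay":0,"az":0,"jaw":0}]' | grep ft; python3 f.py
```

```text
ft_force: [-0.1, -0.6, -5.7]
[ 0.28918632  0.58396206 -4.91268232]
bar [ 505.46 -149.93  200.49] F [-0.19  0.91 -5.11] M [0.72 0.12 0.06] shift cm [ 0.01 -0.06  0.03]
```

```bash
python3 -m inch '[{"tx":0,"ty":-0.025,"tz":0.076,"ax":0,"ay":0,"az":0,"jaw":0},{"tx":0,"ty":0,"tz":0,"ax":0,"ay":0,"az":0,"jaw":0}]' | grep ft; python3 f.py
```

```text
ft_force: [0.5, 0.4, -4.1]
[-0.24529305  0.14649551 -4.59854689]
bar [ 505.45 -149.92  199.71] F [-0.62  0.4  -5.04] M [0.7  0.1  0.01] shift cm [ 0.01 -0.03 -0.04]
```

```bash
python3 -m inch '[{"tx":0,"ty":-0.025,"tz":0.076,"ax":0,"ay":0,"az":0,"jaw":0},{"tx":0,"ty":0,"tz":0,"ax":0,"ay":0,"az":0,"jaw":0}]' | grep ft; python3 f.py
```

```text
ft_force: [0.7, -1.0, -5.2]
[-0.22313559 -0.27851438 -5.14971597]
bar [ 505.46 -149.93  198.91] F [-1.52  0.86 -4.66] M [0.7  0.05 0.01] shift cm [ 0.01 -0.01 -0.12]
```

```bash
python3 -m inch '[{"tx":0,"ty":-0.025,"tz":0.076,"ax":0,"ay":0,"az":0,"jaw":0},{"tx":0,"ty":0,"tz":0,"ax":0,"ay":0,"az":0,"jaw":0}]' | grep ft; python3 f.py
```

```text
ft_force: [-0.1, -0.2, -4.8]
[-0.24052188 -0.60337236 -4.85596346]
bar [ 505.45 -149.93  198.11] F [-0.84 -1.58 -4.21] M [0.68 0.08 0.03] shift cm [ 0.01  0.02 -0.19]
```

```bash
python3 -m inch '[{"tx":0,"ty":-0.025,"tz":0.076,"ax":0,"ay":0,"az":0,"jaw":0},{"tx":0,"ty":-0.025,"tz":0.076,"ax":0,"ay":0,"az":0,"jaw":0},{"tx":0,"ty":0,"tz":0,"ax":0,"ay":0,"az":0,"jaw":0}]' | grep ft; python3 f.py
```

```text
ft_force: [-0.2, -0.2, -3.7]
[-0.15793866  0.18402315 -3.06781602]
bar [ 505.49 -149.92  196.56] F [-0.87  0.55 -3.94] M [ 0.45  0.09 -0.02] shift cm [ 0.    0.07 -0.34]
```

```bash
python3 - <<'E'
from h import *
im=hook(); cv2.imwrite('pics/v8.png',cv2.resize(im[190:270,290:390,::-1],None,fx=6,fy=6,interpolation=cv2.INTER_CUBIC)); pose()
E
```

```text
hook theta 0.0 err 1.95 n 314
top stone 19 [ 515.  -281.2  132.5] pitch(nose up +) deg 7.8 yaw 0.073
top bar 26 [ 506.4 -152.7  200.6] x 491.77882455075127 521.3809271386971 z97 208.18300353737314
scene stone 42 [ 512.2 -278.5  131.1] pitch(nose up +) deg 7.5 yaw 0.059
scene bar 31 [ 504.  -160.1  204.6] x 487.2985962826905 511.2905301579147 z97 208.86499598489002
t 33.05 grasp [501.1 -90.5 106.5] tcp [501.5 -96.4  88.4] F [-0.1 -0.9 -2.8] M [ 0.5  0.1 -0. ] w 29.6
```

View pics/v8.png

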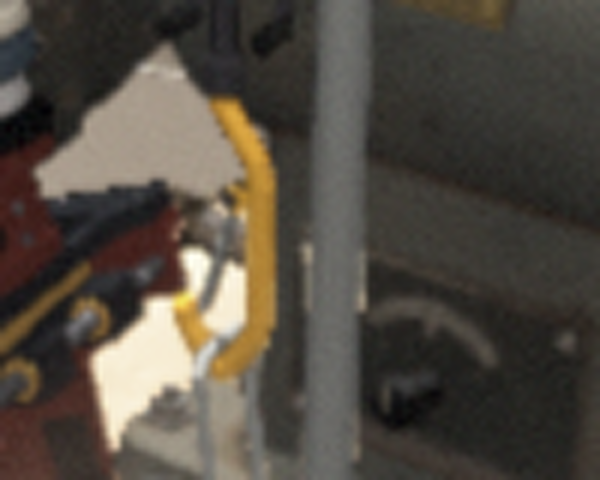

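The bar sits in the bowl with the gate shut above it, and the hook has begun to take the weight (Fz -4.9 → -3). Next I'll transfer the rest.

```bash
python3 -m inch '[{"tx":0,"ty":-0.022,"tz":0.066,"ax":0,"ay":0,"az":0,"jaw":0},{"tx":0,"ty":0,"tz":0,"ax":0,"ay":0,"az":0,"jaw":0}]' | grep ft; python3 f.py
```

```text
ft_force: [-0.9, 1.0, 2.5]
[-1.46399227  0.08357874  3.5717268 ]
bar [ 505.68 -149.97  196.17] F [-1.21 -0.06  4.13] M [-0.32  0.12 -0.14] shift cm [-0.01  0.07 -0.38]
```

```bash
python3 -m inch '[{"tx":0,"ty":0.012,"tz":-0.036,"ax":0,"ay":0,"az":0,"jaw":0},{"tx":0,"ty":0,"tz":0,"ax":0,"ay":0,"az":0,"jaw":0}]' | grep ft; python3 f.py; python3 -c "
from h import *; hook()"
```

```text
ft_force: [-1.6, -0.3, 2.8]
[-0.41181647 -0.240415    2.52544881]
bar [ 505.55 -149.93  196.21] F [-0.55 -0.18  3.08] M [-0.2   0.04 -0.07] shift cm [-0.    0.08 -0.37]
hook theta 0.0 err 2.12 n 313
```

```bash
python3 -m inch '[{"tx":0,"ty":0.012,"tz":-0.036,"ax":0,"ay":0,"az":0,"jaw":0},{"tx":0,"ty":0,"tz":0,"ax":0,"ay":0,"az":0,"jaw":0}]' | grep ft; python3 f.py
```

```text
ft_force: [1.7, 0.1, 0.0]
[ 1.18932676 -0.04947002 -0.77891262]
bar [ 505.43 -149.88  196.39] F [ 0.87  0.54 -1.23] M [0.29 0.07 0.13] shift cm [ 0.01  0.07 -0.35]
```

```bash
python3 -m inch '[{"tx":0,"ty":0,"tz":0,"ax":0,"ay":0,"az":0,"jaw":0.35},{"tx":0,"ty":0,"tz":0,"ax":0,"ay":0,"az":0,"jaw":0.37},{"tx":0,"ty":0,"tz":0,"ax":0,"ay":0,"az":0,"jaw":0.45},{"tx":0,"ty":0,"tz":0,"ax":0,"ay":0,"az":0,"jaw":0.6},{"tx":0,"ty":0,"tz":0,"ax":0,"ay":0,"az":0,"jaw":0.75},{"tx":0,"ty":0,"tz":0,"ax":0,"ay":0,"az":0,"jaw":0.8},{"tx":0,"ty":0,"tz":0,"ax":0,"ay":0,"az":0,"jaw":0.8}]'
python3 - <<'E'
from h import *
hook(); pose()
E
```

```text
t: 35.42
ee_pos: [501.5, -96.3, 88.4]
orientation: [2.828, 0.092, 0.014]
ft_force: [0.0, 0.5, -0.5]
width: 69.9
hook theta -0.03 err 2.53 n 298
top bar 34 [ 506.3 -148.5  198.1] x 489.92286624433933 522.7282307809961 z97 205.68875015045427
scene bar 23 [ 503.5 -158.6  205.7] x 497.3036921202997 507.1486850168904 z97 209.6201046152369
t 35.48 grasp [501.1 -90.5 106.5] tcp [501.4 -96.3  88.4] F [-0.5  0.5  0.7] M [ 0.1  0.1 -0. ] w 69.8
```

```bash
python3 - <<'E'
from h import *
hook()
for n in('top','scene'):
    im,d=snap(n); cv2.imwrite(f'pics/{n}_9.png',im[:,:,::-1])
t=cv2.imread('pics/top_9.png')[170:260,250:410]; s=cv2.imread('pics/scene_9.png')[170:310,260:400]
cv2.imwrite('pics/v9.png',np.hstack([cv2.resize(s,(480,480),interpolation=3),cv2.resize(t,(320,480),interpolation=3)]))
E
```

```text
hook theta 0.0 err 1.85 n 305
```

View pics/v9.png

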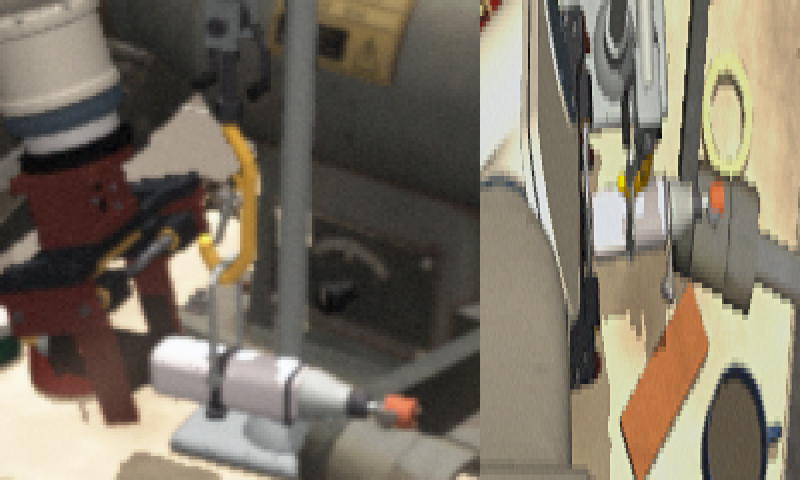

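The grinder hangs by its bail in the bowl at about level, with the fingers clear on both sides of the handle. I'll retreat along the tool axis and let it settle.

```bash
python3 -m inch '[{"tx":0,"ty":0,"tz":-0.5,"ax":0,"ay":0,"az":0,"jaw":0.8},{"tx":0,"ty":0,"tz":-1,"ax":0,"ay":0,"az":0,"jaw":0.8},{"tx":0,"ty":0,"tz":-1.5,"ax":0,"ay":0,"az":0,"jaw":0.8},{"tx":0,"ty":0,"tz":-2,"ax":0,"ay":0,"az":0,"jaw":0.8},{"tx":0,"ty":0,"tz":-2,"ax":0,"ay":0,"az":0,"jaw":0.8},{"tx":0,"ty":0,"tz":-2,"ax":0,"ay":0,"az":0,"jaw":0.8},{"tx":0,"ty":-1,"tz":-1,"ax":0,"ay":0,"az":0,"jaw":0.8},{"tx":0,"ty":-2,"tz":-1,"ax":0,"ay":0,"az":0,"jaw":0.8},{"tx":0,"ty":-2,"tz":-1,"ax":0,"ay":0,"az":0,"jaw":0.8},{"tx":0,"ty":-1,"tz":0,"ax":0,"ay":0,"az":0,"jaw":0.8},{"tx":0,"ty":0,"tz":0,"ax":0,"ay":0,"az":0,"jaw":0.8},{"tx":0,"ty":0,"tz":0,"ax":0,"ay":0,"az":0,"jaw":0.8}]'
cat > chk.py <<'E'
from h import *
np.set_printoptions(suppress=True,precision=1)
for k in range(2):
    hook()
    for n in('top','scene'):
        im,d=snap(n); A,uv=pts(n,d,np.ones(d.shape,bool)); H=cv2.cvtColor(im,cv2.COLOR_RGB2HSV)[uv[:,1],uv[:,0]].astype(int)
        k1=(abs(A[:,0]-512)<25)&(A[:,1]<-240)&(A[:,1]>-300)&(A[:,2]>80)&(A[:,2]<160)&((H[:,0]<12)|(H[:,0]>172))&(H[:,1]>110)
        q=(abs(A[:,0]-503)<25)&(abs(A[:,1]+128)<14)&(A[:,2]>80)&(A[:,2]<165); h=(abs(A[:,0]-503)<25)&(abs(A[:,1]+60)<10)&(A[:,2]>60)&(A[:,2]<170)
        print(n,'stone',A[k1].mean(0) if k1.sum() else None,'housing top',np.percentile(A[q][:,2],85) if q.sum()>5 else None,'handle top',np.percentile(A[h],[5,50,85],axis=0).ravel() if h.sum()>5 else None)
print('t',get_obs()['t']); cv2.imwrite('pics/last.png',cv2.resize(im[150:330,240:440,::-1],None,fx=3,fy=3,interpolation=cv2.INTER_CUBIC))
E
python3 chk.py
python3 -m inch '[{"tx":0,"ty":0,"tz":0,"ax":0,"ay":0,"az":0,"jaw":0.8},{"tx":0,"ty":0,"tz":0,"ax":0,"ay":0,"az":0,"jaw":0.8},{"tx":0,"ty":0,"tz":0,"ax":0,"ay":0,"az":0,"jaw":0.8},{"tx":0,"ty":0,"tz":0,"ax":0,"ay":0,"az":0,"jaw":0.8},{"tx":0,"ty":0,"tz":0,"ax":0,"ay":0,"az":0,"jaw":0.8},{"tx":0,"ty":0,"tz":0,"ax":0,"ay":0,"az":0,"jaw":0.8},{"tx":0,"ty":0,"tz":0,"ax":0,"ay":0,"az":0,"jaw":0.8},{"tx":0,"ty":0,"tz":0,"ax":0,"ay":0,"az":0,"jaw":0.8},{"tx":0,"ty":0,"tz":0,"ax":0,"ay":0,"az":0,"jaw":0.8},{"tx":0,"ty":0,"tz":0,"ax":0,"ay":0,"az":0,"jaw":0.8},{"tx":0,"ty":0,"tz":0,"ax":0,"ay":0,"az":0,"jaw":0.8},{"tx":0,"ty":0,"tz":0,"ax":0,"ay":0,"az":0,"jaw":0.8}]'
python3 chk.py
```

```text
t: 37.22
ee_pos: [495.1, -2.9, 183.8]
orientation: [2.827, 0.092, 0.013]
ft_force: [0.2, -0.8, -1.1]
width: 70.1
hook theta 0.0 err 1.45 n 277
top stone [ 515.8 -258.6  124.2] housing top 135.23759411803684 handle top [487.5 -69.8 118.  498.9 -59.7 131.4 510.  -54.2 134.4]
scene stone [ 511.  -263.9  119.9] housing top 132.0727782716437 handle top [481.2 -69.1 104.2 485.5 -60.5 123.6 496.2 -53.7 131.1]
hook theta 0.0 err 1.22 n 285
top stone [ 515.7 -260.9  124.4] housing top 135.08093710582293 handle top [487.3 -69.9 113.6 499.2 -59.7 130.3 509.7 -54.3 133. ]
scene stone [ 509.4 -265.5  121.7] housing top 131.36258324377678 handle top [481.  -69.  103.  485.  -59.8 121.4 494.1 -53.1 129.5]
t 37.525
t: 39.02
ee_pos: [495.3, -2.5, 184.1]
orientation: [2.828, 0.092, 0.014]
ft_force: [-0.6, -0.1, 0.3]
width: 70.5
hook theta 0.0 err 0.86 n 277
top stone [ 516.4 -260.   124.8] housing top 135.02477483404311 handle top [487.3 -69.9 118.2 499.2 -59.7 129.9 510.4 -54.2 132.7]
scene stone [ 509.9 -264.4  120.5] housing top 132.0628541886569 handle top [481.8 -68.9 103.  485.1 -60.2 124.  495.5 -53.1 131. ]
hook theta -0.02 err 1.6 n 269
top stone [ 515.6 -258.7  124.9] housing top 134.5048328910771 handle top [487.4 -69.9 119.9 499.6 -59.7 130.6 509.7 -54.2 133. ]
scene stone [ 510.8 -264.5  120.4] housing top 132.307900570591 handle top [481.2 -68.4 103.5 485.3 -59.8 123.4 496.3 -53.6 130.5]
t 39.325
```

View pics/last.png

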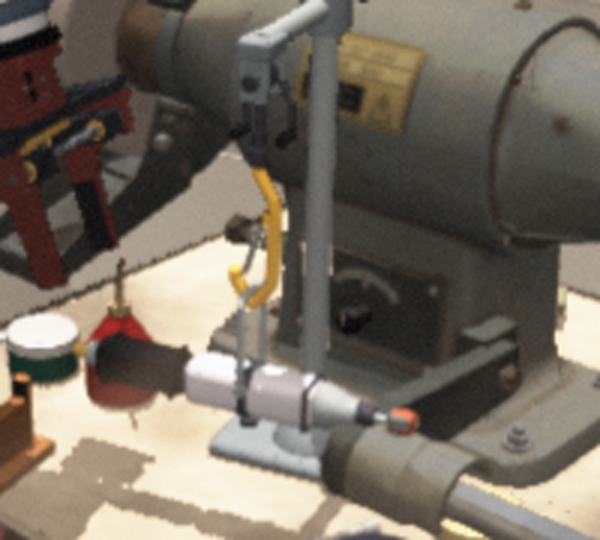

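The grinder hangs level, the gate is shut and the robot is clear. I'll give the residual sway a few seconds to die out before handing in.

```bash
python3 -m inch '[{"tx":0,"ty":-0.5,"tz":-0.5,"ax":0,"ay":0,"az":0,"jaw":0.8},{"tx":0,"ty":0,"tz":0,"ax":0,"ay":0,"az":0,"jaw":0.8},{"tx":0,"ty":0,"tz":0,"ax":0,"ay":0,"az":0,"jaw":0.8},{"tx":0,"ty":0,"tz":0,"ax":0,"ay":0,"az":0,"jaw":0.8},{"tx":0,"ty":0,"tz":0,"ax":0,"ay":0,"az":0,"jaw":0.8},{"tx":0,"ty":0,"tz":0,"ax":0,"ay":0,"az":0,"jaw":0.8},{"tx":0,"ty":0,"tz":0,"ax":0,"ay":0,"az":0,"jaw":0.8},{"tx":0,"ty":0,"tz":0,"ax":0,"ay":0,"az":0,"jaw":0.8},{"tx":0,"ty":0,"tz":0,"ax":0,"ay":0,"az":0,"jaw":0.8},{"tx":0,"ty":0,"tz":0,"ax":0,"ay":0,"az":0,"jaw":0.8},{"tx":0,"ty":0,"tz":0,"ax":0,"ay":0,"az":0,"jaw":0.8},{"tx":0,"ty":0,"tz":0,"ax":0,"ay":0,"az":0,"jaw":0.8}]' | head -1
python3 -m inch '[{"tx":0,"ty":0,"tz":0,"ax":0,"ay":0,"az":0,"jaw":0.8},{"tx":0,"ty":0,"tz":0,"ax":0,"ay":0,"az":0,"jaw":0.8},{"tx":0,"ty":0,"tz":0,"ax":0,"ay":0,"az":0,"jaw":0.8},{"tx":0,"ty":0,"tz":0,"ax":0,"ay":0,"az":0,"jaw":0.8},{"tx":0,"ty":0,"tz":0,"ax":0,"ay":0,"az":0,"jaw":0.8},{"tx":0,"ty":0,"tz":0,"ax":0,"ay":0,"az":0,"jaw":0.8},{"tx":0,"ty":0,"tz":0,"ax":0,"ay":0,"az":0,"jaw":0.8},{"tx":0,"ty":0,"tz":0,"ax":0,"ay":0,"az":0,"jaw":0.8},{"tx":0,"ty":0,"tz":0,"ax":0,"ay":0,"az":0,"jaw":0.8},{"tx":0,"ty":0,"tz":0,"ax":0,"ay":0,"az":0,"jaw":0.8},{"tx":0,"ty":0,"tz":0,"ax":0,"ay":0,"az":0,"jaw":0.8},{"tx":0,"ty":0,"tz":0,"ax":0,"ay":0,"az":0,"jaw":0.8}]' | head -1
python3 -m inch '[{"tx":0,"ty":0,"tz":0,"ax":0,"ay":0,"az":0,"jaw":0.8},{"tx":0,"ty":0,"tz":0,"ax":0,"ay":0,"az":0,"jaw":0.8},{"tx":0,"ty":0,"tz":0,"ax":0,"ay":0,"az":0,"jaw":0.8},{"tx":0,"ty":0,"tz":0,"ax":0,"ay":0,"az":0,"jaw":0.8},{"tx":0,"ty":0,"tz":0,"ax":0,"ay":0,"az":0,"jaw":0.8},{"tx":0,"ty":0,"tz":0,"ax":0,"ay":0,"az":0,"jaw":0.8},{"tx":0,"ty":0,"tz":0,"ax":0,"ay":0,"az":0,"jaw":0.8},{"tx":0,"ty":0,"tz":0,"ax":0,"ay":0,"az":0,"jaw":0.8},{"tx":0,"ty":0,"tz":0,"ax":0,"ay":0,"az":0,"jaw":0.8},{"tx":0,"ty":0,"tz":0,"ax":0,"ay":0,"az":0,"jaw":0.8},{"tx":0,"ty":0,"tz":0,"ax":0,"ay":0,"az":0,"jaw":0.8},{"tx":0,"ty":0,"tz":0,"ax":0,"ay":0,"az":0,"jaw":0.8}]' | head -1
python3 -m inch '[{"tx":0,"ty":0,"tz":0,"ax":0,"ay":0,"az":0,"jaw":0.8},{"tx":0,"ty":0,"tz":0,"ax":0,"ay":0,"az":0,"jaw":0.8},{"tx":0,"ty":0,"tz":0,"ax":0,"ay":0,"az":0,"jaw":0.8},{"tx":0,"ty":0,"tz":0,"ax":0,"ay":0,"az":0,"jaw":0.8},{"tx":0,"ty":0,"tz":0,"ax":0,"ay":0,"az":0,"jaw":0.8},{"tx":0,"ty":0,"tz":0,"ax":0,"ay":0,"az":0,"jaw":0.8},{"tx":0,"ty":0,"tz":0,"ax":0,"ay":0,"az":0,"jaw":0.8},{"tx":0,"ty":0,"tz":0,"ax":0,"ay":0,"az":0,"jaw":0.8},{"tx":0,"ty":0,"tz":0,"ax":0,"ay":0,"az":0,"jaw":0.8},{"tx":0,"ty":0,"tz":0,"ax":0,"ay":0,"az":0,"jaw":0.8},{"tx":0,"ty":0,"tz":0,"ax":0,"ay":0,"az":0,"jaw":0.8},{"tx":0,"ty":0,"tz":0,"ax":0,"ay":0,"az":0,"jaw":0.8}]' | head -1
python3 - <<'E'
from h import *
np.set_printoptions(suppress=True,precision=1)
for i in range(10): hook()
for t in ['quench_cup','oil_can','paste_tin','oilstone','tape_roll','wrench_17']:
    im,d=snap('top') if t=='quench_cup' else (im,d)
    for m in masks_of('top',t)[:1]:
        P,_=pts('top',d,m['pixels']); print(t,round(m['score'],2),np.median(P,0))
print(get_obs()['t'])
E
```

```text
t: 40.83
t: 42.32
t: 43.82
t: 45.32
hook theta 0.0 err 0.78 n 293
hook theta 0.0 err 0.82 n 294
hook theta 0.0 err 0.78 n 294
hook theta 0.0 err 0.65 n 286
hook theta 0.0 err 0.41 n 279
hook theta 0.0 err 0.2 n 288
hook theta 0.0 err 0.45 n 280
hook theta 0.0 err 0.74 n 277
hook theta 0.0 err 1.0 n 282
hook theta 0.0 err 1.18 n 284
quench_cup 0.95 [ 397.8 -294.5   49.3]
paste_tin 0.72 [ 435.8 -202.3   25.2]
oilstone 0.56 [ 438.  -205.3   25.1]
tape_roll 0.79 [ 590.6 -303.3   19.8]
46.175
```

```bash
python3 -c "
from workcell import ctrl,get_obs; print(ctrl.close_job()); print(get_obs()['t'])"
```

```text
the job is handed in; nothing more can be done
None
the job is handed in; nothing more can be done
```

The grinder is hanging on the hook by its bail with the gate shut, and I handed the job in at about 46 s; no verdict was reported.

**How it went:**
- **Pick-up:** My first grip was too far back and the grinder drooped about 19° nose-down. I set it back on the rest and gripped again about 70 mm behind the bail, and this time it stayed level.
- **Swing and hold:** The bail swung the hook over to about 0.19 rad. I held it there for over a second at under 1 N, with the gate still shut as far as force and position could tell.
- **Through the gate:** Pressing in peaked at about 7 N. The gate then snapped shut behind the bail, and I brought the hook back to plumb.
- **Lowering:** The bar seated about 4 mm lower than my camera estimate. One step briefly pressed about 8 to 9 N on the hook, under the 15 N limit, and I eased off before releasing.

**Last checks:**
- **Hook:** It read plumb, with leftover sway of about 0.01 rad.
- **Grinder:** It looked level, and the hand was well clear. Its nose hangs very close to the bench grinder's tool rest and may be touching it.
- **Bystanders:** The cup was where it started. The tape roll and oilstone readings were within about 11 mm of their start, inside the spread of those readings.
- **Not confirmed:** The oil can and wrench were not found in the last picture, and the paste tin report was a false match on the oilstone. The can and tin looked in place in the last picture I viewed. I have no final check of the wrench.

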